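# Push the stuck grinding balls out of the tilting tube

## Task

Three steel balls are stuck behind the springy lips at the bottom of the clear tube on the tilting stand. Tip the leaning tube fully upright so that its outlet stands over the stand's catch dish, then take the push rod (the tool with the round handle and round flange) from the rack, and push it down inside the tube until its flange sits on the tube's rim and all three balls have dropped into the dish. Let go and leave the rod standing in the upright tube; leave the other tools, jars and glassware where they are.

Things in the scene. Friction and masses are not known exactly. Their poses are not given: they have to be found in the camera images.
- stand: Grey painted tilting stand fixed to the bench: base plate 130 x 116 x 8 mm, two cheeks 26 mm wide and 102 mm high whose inner faces are 42 mm either side of the middle (along its y), and a round steel catch dish (66 mm across outside, rim 38 mm above the bench) in the middle of the base. Origin: centre of the base's underside, on the bench. z up; its y axis is parallel to the tube's hinge; the tube leans towards its +x.
- tube (a joint): Swing of the tube about its hinge (along the stand's y axis), in rad: 0 = as found, leaning 0.8 rad with its mouth towards the stand's +x; 0.8 = upright against a hard stop; down to -0.3 if leaned further. The hinge is stiff (friction 0.15 N m, about 4 N at 40 mm from the pivot), has no spring, and stays wherever it is left.
- pivot (a point): Middle of the tube's hinge, on the tube's axis, 90 mm above the bench. Steel hinge pins 10 mm thick run from the tube to the cheeks along the stand's y. The tube is easily tipped by pushing its funnel level from the stand's +x side with shut fingers; squeezed between flat pads it hardly turns between them, so a gripper that pinches it must tilt with it.
- rim (a point): Centre of the tube's mouth rim, 70 mm from the pivot along the tube; z points out of the mouth along the tube. Clear tube 115 mm long, 25 mm outside and 19 mm inside diameter, plain from 45 mm below the pivot to 55 mm above it; the last 15 mm flare into a funnel 35 mm outside and 29 mm inside at the rim.
- outlet (a point): Centre of the tube's lower end, 45 mm from the pivot, axes as the rim's. Two spring lips here, 10 mm long, hold the balls back; they fold down out of the way when the balls are pushed with about 4 to 12 N along the tube, and then rub on the rod with a few newtons.
- dish (a point): Centre of the catch dish's inner floor, straight under the pivot, 12 mm above the bench; z up. The dish is 56 mm across inside and its wall rises 26 mm above this floor.
- rod: Steel push rod, loose, 0.2 kg or so, hanging upright in one of the rack's two holes at the start. Origin: centre of the underside of its round flange (40 mm across, 5 mm thick); z up along the rod. Above the flange a round handle 20 mm in diameter and 41 mm high (top 46 mm above the origin); below it a 15 mm shaft 127 mm long with a 2 mm chamfer. With the flange on the tube's rim the tip stands 12 mm below the outlet.
- rod_tip (a point): Centre of the rod's lower end, 127 mm below the rod's origin.
- rack: White plastic rack fixed to the bench: top plate 60 x 150 mm, its upper face 135 mm above the bench, with two 20 mm holes 42 mm either side of its middle along its y. One holds the push rod and the other the spade; which is which varies. Origin: centre of its underside on the bench.
- spade: Stirring spade, loose, hanging in the rack's other hole: flat handle 8 x 24 x 40 mm standing on a 28 mm square foot, no round flange, 6 mm stem. Origin: the underside of its foot, on the rack's top. Not to be used.
- ball0: Steel ball, 16 mm diameter, the lowest in the tube at the start. Origin: its centre.
- ball1: Steel ball, 16 mm diameter, the middle one at the start. Origin: its centre.
- ball2: Steel ball, 16 mm diameter, the top one at the start. Origin: its centre.
- jar_a: Small white-capped jar, 36 mm across, 55 mm high, between stand and rack; bystander. Origin: underside centre.
- jar_b: Jar, 54 mm across, 75 mm high; bystander. Origin: underside centre.
- beaker: Glass beaker, 70 mm across, 90 mm high; bystander. Origin: underside centre.
- tray: White tray 120 x 90 x 25 mm; bystander. Origin: underside centre.
- flask: White capped bottle, 64 mm across, 150 mm high, on the robot's right; bystander. Origin: underside centre.
- brush: Hand brush 170 mm long lying on the bench; bystander.
There are look-alikes about, which are no part of the job. What is shaped like the stand but orange or yellow is not meant. What is shaped like the rod but blue or brown is not meant.

How it is judged:
On the way, in this order (a step that is already met when the one before it is completed fails the run):
1. the tube has been tipped upright with all three balls still in it (value of joint tube above 0.73 rad and z of each of ball0, ball1, ball2 in the frame of outlet above 0 m), for 0.2 s.
2. the push rod's tip is at least 20 mm down inside the upright tube while the balls are still in it (all of step 1 and z of rod_tip in the frame of rim below -0.02 m and z of rod_tip in the frame of outlet above 0 m and horizontal distance between rod_tip and rim below 0.009 m), for 0.05 s.
At the end, for the whole second after the job is handed in: Tube upright (within 0.07 rad of its stop); push rod standing in it, still, its flange on the rim (gap under 5 mm, within 8 mm of the centre, within 0.1 rad of the axis); all three balls nearly still in the catch dish (within 30 mm of its middle, under 30 mm above its floor) (value of joint tube above 0.73 rad and z of rod in the frame of rim below 0.005 m and horizontal distance between rod and rim below 0.008 m and angle between the z axis of rod and the z axis of rim, either way round below 0.1 rad and linear speed of rod below 0.02 m/s and horizontal distance between each of ball0, ball1, ball2 and dish below 0.03 m and z of each of ball0, ball1, ball2 in the frame of dish below 0.03 m and linear speed of each of ball0, ball1, ball2 below 0.1 m/s); the robot touches nothing.
It fails at once if another tool or bystander is moved more than 30 mm (distance of any of spade, jar_a, jar_b, beaker, tray, flask, brush from where it was at the start of the episode above 0.03 m).
It also fails if it takes over 58 s, if anything falls off the work surface, if the arm or the gripper's body presses on something with over 40 N, if the wrist force passes 120 N, or if a joint passes its speed limit or range.

## Robot

A 6-joint arm with a two-finger parallel gripper is mounted at the origin on the work surface. World frame = base frame: x ahead of the robot, y to its left, z up, the work surface at z = 0. Lengths are in m, angles in rad, forces in N, time in s.
With the tool pointing down it reaches from about 0.375 to 0.9 m from the base axis. Payload 3.1 kg.
Tool frame: the origin (TCP) lies midway between the tips of the shut fingers; the grasp point (between the pads) lies pinch_z behind it (pinch_z is the distance from the TCP to the grasp point, in m); y points along the fingers, z is the direction in which the jaws open and shut, and the axes are right-handed (so a half turn about y gives the same grasp; the last joint's range is limited). The gripper opens to 87 mm and grips with 3 to 60 N. Pads are 19 mm wide; open, the fingers measure 117 mm over their backs; the gripper's body (75 mm by 190 mm) begins 51 mm behind the grasp point.
Start: joints at [0.982, 0.527, 1.433, -0, 1.181, -0.178], TCP at [0.25, 0.573, 0.188] pointing down, gripper open.
Joint ranges: [-3.08, 3.08], [-0.75, 2.2], [0.22, 2.44], [-1.43, 4.57], [0, 2.65], [-2.85, 2.85]. Speed limits (rad/s): [2.79, 2.79, 3.14, 3.14, 3.14, 3.14].

## Interface

Orientations are given as a unit quaternion [x, y, z, w].
In Python, from rig import get_obs, camera, hand_in, pinch_z gives the robot as it stands. The module is installed in compiled form; this text tells all that it offers.
- The arm moves only by the tool arm_command, never from a script. Its argument "plan" is a list of rows, each a list of 2 entries, a list of its own where there are three numbers: the shift along the world's x, y, z in units of 25 mm (1.0 is 25 mm), then the turn about the world's z in units of 5 degrees (1.0 is 5 degrees). A call has 1 to 5 rows; each row is the pose to reach, as a shift and turn from the pose commanded when the call began; what a row does not reach only later rows make up. A row lasts 1/10 s, in which the tool goes at most 50 mm and 8.59 degrees, less where a joint would pass 70% of its speed; a pose out of reach is approached as far as the arm can. A call with a gripper value outside its range is refused whole. "fingers" is the opening, from -1 (shut) to 1 (fully open), set as the call begins (left out, the last holds). The fingers move at their own pace and stop on an object; "force" is the grip in N (left out, the last holds). Time passes only in rows, so rows that repeat a pose let the fingers close. It gives the time, the measured TCP pose, the force and the opening at its end, in the units of the state.
- get_obs(): the state, without advancing time (a new reading comes with each control period).
- camera(name): name is "side" or "top" or "wrist"; returns a dict with "pixels" (480x640x3 uint8, red, green, blue), "camera_matrix" (3x3 intrinsics, pixels), "distortion" ([k1, k2, p1, p2, k3] as OpenCV has them; the pictures are not rectified), "R" (3x3) and "t" (3): a world point X has camera coordinates R X + t. Camera axes: x right, y down, z forward; pixel columns grow to the right and rows downward; lengths in m; the calibration is good to about 2 mm. A picture is of the moment at which its call begins. There is no depth.
- hand_in(): hands the job in, once; it reports no verdict.
The state is a dict: "time": time; "q": joint angles; "joint_velocities": joint speeds; "joint_torque": joint torques, N m; "position": TCP position; "tool_rot": TCP orientation; "ft_force": force on the tool from outside, world axes, zero at the start; "moment": the same for the moment, N m; "grip_width": finger opening in m.
Only numpy, scipy, OpenCV 4.12 (cv2) and the standard library are available. Lean on these libraries where they do the work, as an engineer would, in place of code of your own. Each camera call takes 0.05 s, during which the arm holds its last target.

## Working session

There is one attempt and no reset: what is moved stays moved. The work goes in short steps, Python scripts to look and compute and a tool call to move; the robot and the scene stay as the last step left them, time stands still between calls to the robot, and variables do not carry over. Pictures are saved under pics/ and viewed, and the job is handed in when it is done.

Besides the shell and the picture viewer there is one more tool, called after "Emit:" by a JSON object that holds its "fn" and its "kwargs". arm_command: Moves the arm, as the interface text tells. Its arguments: {"type":"object","properties":{"plan":{"type":"array"},"fingers":{"type":"number"},"force":{"type":"number"}},"required":["plan"]}

```bash
mkdir -p pics; cat > h.py <<'E'
import numpy as np, cv2, pickle
from rig import get_obs, camera, hand_in, pinch_z
def snap(n,fn):
    c=camera(n); cv2.imwrite('pics/'+fn+'.png',c['pixels'][:,:,::-1]); pickle.dump(c,open('pics/'+fn+'.pkl','wb')); return c
def load(fn): return pickle.load(open('pics/'+fn+'.pkl','rb'))
def ray(c,uv):
    p=cv2.undistortPoints(np.array([[uv]],float),c['camera_matrix'],np.array(c['distortion'],float))[0,0]
    R=np.array(c['R']);d=R.T@np.array([p[0],p[1],1]);o=-R.T@np.array(c['t']);return o,d/np.linalg.norm(d)
def onz(c,uv,z):
    o,d=ray(c,uv);return o+d*(z-o[2])/d[2]
def tri(c1,u1,c2,u2):
    o1,d1=ray(c1,u1);o2,d2=ray(c2,u2)
    s=np.linalg.lstsq(np.c_[d1,-d2],o2-o1,rcond=None)[0];a=o1+s[0]*d1;b=o2+s[1]*d2
    return (a+b)/2,np.linalg.norm(a-b)
def proj(c,X):
    R=np.array(c['R']);return cv2.projectPoints(np.array([X],float),cv2.Rodrigues(R)[0],np.array(c['t'],float),c['camera_matrix'],np.array(c['distortion'],float))[0][0,0]
def crop(fn,u0,v0,u1,v1,k,out):
    im=cv2.imread('pics/'+fn+'.png')[v0:v1,u0:u1];cv2.imwrite('pics/'+out+'.png',cv2.resize(im,None,fx=k,fy=k,interpolation=cv2.INTER_CUBIC))
E
python3 - <<'E'
from h import *
for n in ['side','top','wrist']:
    c=snap(n,n+'0');print(n,-np.array(c['R']).T@c['t'])
o=get_obs();print(o,pinch_z)
E
```

```text
side [0.48903626 0.59127265 0.89575334]
top [ 0.24450606 -0.03976229  1.55722469]
wrist [0.18902244 0.59882468 0.38359488]
{'time': 0.15, 'q': array([ 9.81494680e-01,  5.28278572e-01,  1.43359485e+00, -4.41189954e-06,
        1.18138754e+00, -1.78520076e-01]), 'joint_velocities': array([ 0.0002202 , -0.00302715, -0.00469518, -0.00089383,  0.00233805,
        0.00077918]), 'joint_torque': array([ 4.57973383e-04, -4.40431845e+01, -1.76843154e+01,  6.33480353e-02,
        5.52665570e-02, -1.08793406e-04]), 'position': array([0.24922041, 0.57249708, 0.18698471]), 'tool_rot': array([ 0.69279168, -0.1444332 ,  0.14399403, -0.6916968 ]), 'ft_force': array([-0.17079917,  0.04723142, -0.15145442]), 'moment': array([ 0.00219059,  0.00706095, -0.04244968]), 'grip_width': 0.08720088401913374} 0.0187
```

View pics/side0.png

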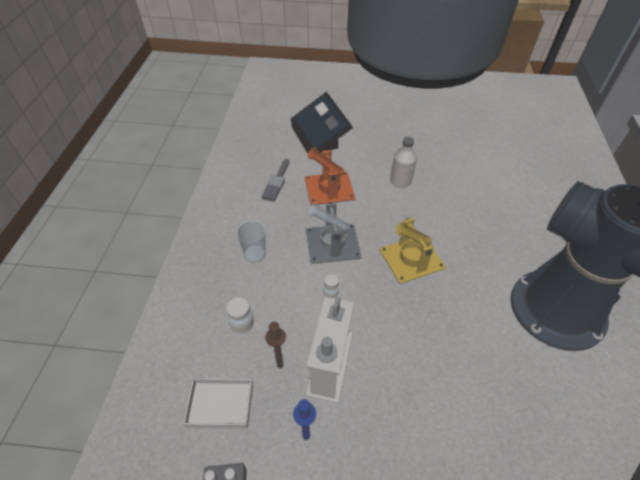

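View pics/top0.png

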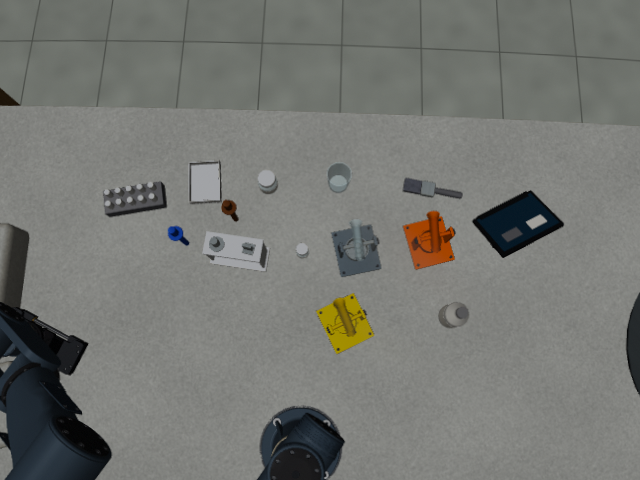

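View pics/wrist0.png

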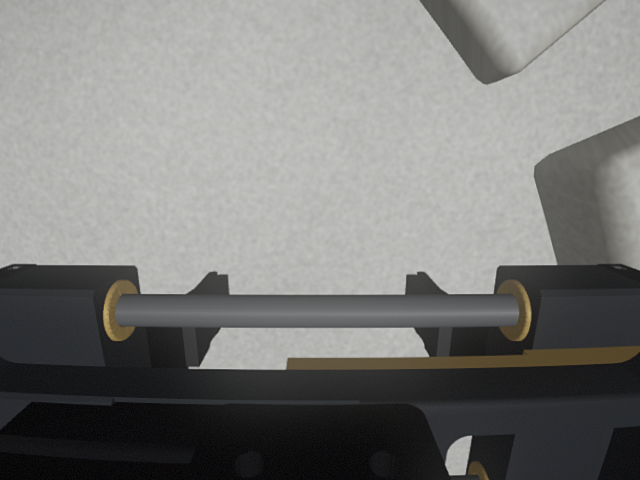

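```bash
python3 - <<'E'
from h import *
crop('top0',315,205,395,285,8,'ctop'); crop('side0',290,190,380,270,8,'cside');
crop('top0',190,215,280,280,8,'ctopr'); crop('side0',290,270,370,410,4,'csider')
a=[cv2.resize(cv2.imread('pics/%s.png'%n),(400,300 if 0 else 400)) for n in ['ctop','cside']]
cv2.imwrite('pics/stand.png',np.hstack(a))
E
```

```text
(no output)
```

View pics/ctop.png

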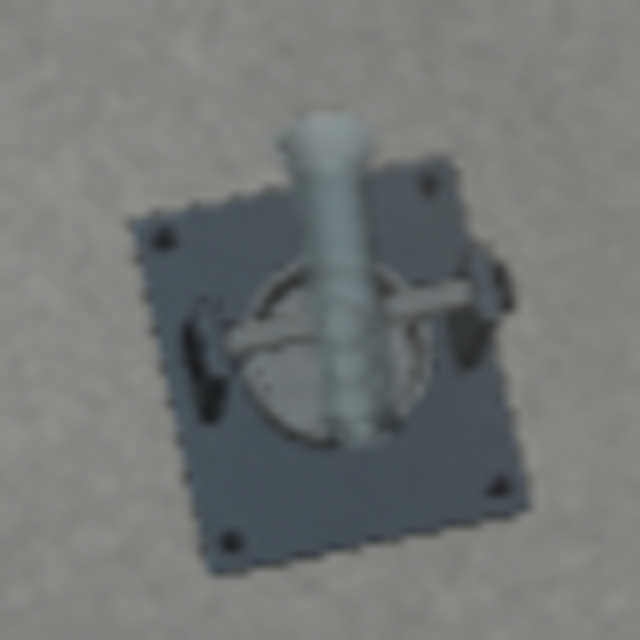

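View pics/cside.png

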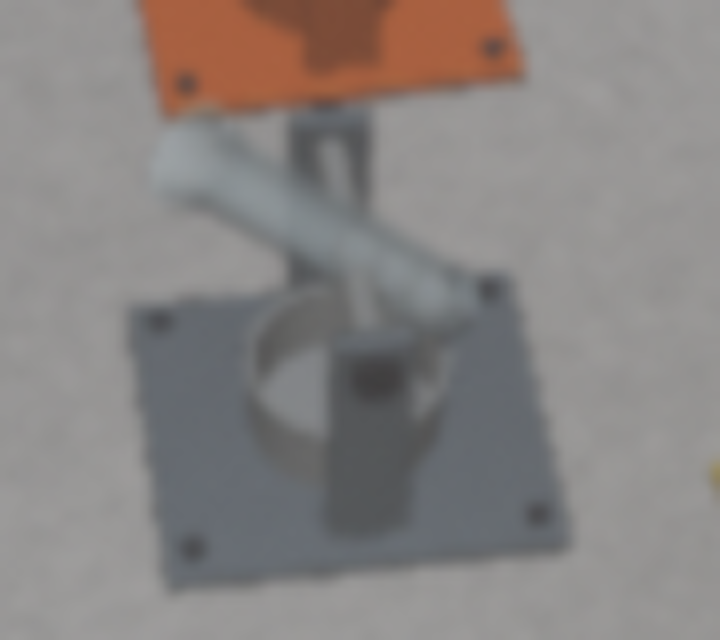

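View pics/ctopr.png

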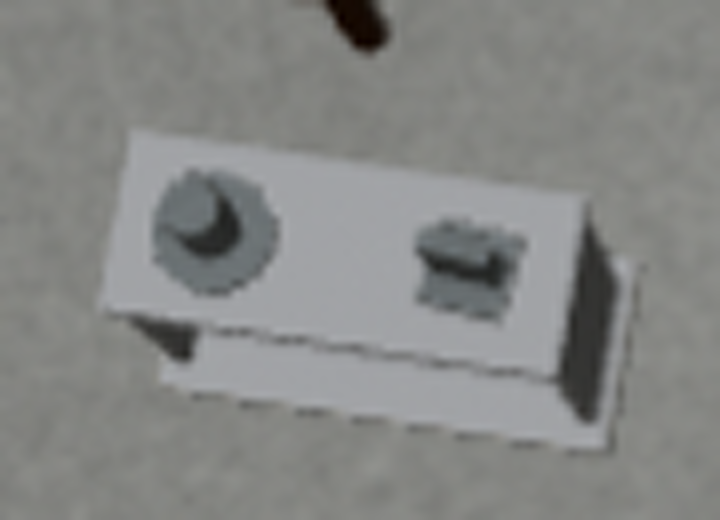

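View pics/csider.png

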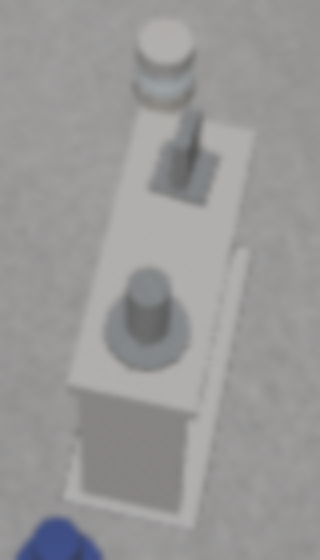

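```bash
python3 - <<'E'
from h import *
t=load('top0');s=load('side0');np.set_printoptions(precision=4,suppress=True)
f=lambda p,o,k:[p[0]/k+o[0]-.5+.5/k,p[1]/k+o[1]-.5+.5/k]
A=[onz(t,f(p,(315,205),8),.008) for p in [(135,218),(448,155),(530,510),(212,575)]]
B=[onz(s,f(p,(290,190),8),.008) for p in [(128,305),(510,270),(572,548),(168,590)]]
for P in (A,B):
    P=np.array(P);print('stand',P.mean(0));print(P)
A=np.array(A); 
d=[A[1]-A[2],A[0]-A[3]];print('xdir',[np.degrees(np.arctan2(v[1],v[0])) for v in d],[np.linalg.norm(v) for v in d], 'ydir',[np.degrees(np.arctan2(v[1],v[0])) for v in (A[0]-A[1],A[3]-A[2])])
B=np.array(B);v=B[0]-B[1];print(np.degrees(np.arctan2(v[1],v[0])))
# rack
C=np.array([onz(t,f(p,(190,215),8),.135) for p in [(132,130),(587,195),(557,380),(100,308)]])
print('rack',C.mean(0),[np.linalg.norm(C[i]-C[i-1]) for i in range(4)]);v=C[0]-C[1];print(np.degrees(np.arctan2(v[1],v[0])),np.degrees(np.arctan2(*(C[3]-C[2])[1::-1])))
print('flange',onz(t,f((215,232),(190,215),8),.140),'htop',onz(t,f((189,205),(190,215),8),.181))
D=np.array([onz(s,f(p,(290,270),4),.135) for p in [(135,108),(255,130),(197,413),(68,385)]]);print('rack side',D.mean(0))
print('flange',onz(s,f((147,327),(290,270),4),.140),'htop',onz(s,f((149,286),(290,270),4),.181))
print('tri htop',tri(t,f((189,205),(190,215),8),s,f((149,286),(290,270),4)))
print('mouth tri',tri(t,f((330,140),(315,205),8),s,f((192,165),(290,190),8)))
print('jar_a',onz(t,(302.5,249),.055),onz(s,(331,281),.055))
print('yellow',onz(t,(346,322),.0),'orange',onz(t,(430,240),0.))
E
```

```text
stand [ 0.5354 -0.1334  0.008 ]
[[ 0.5851 -0.0632  0.008 ]
 [ 0.6115 -0.1732  0.008 ]
 [ 0.4857 -0.2036  0.008 ]
 [ 0.4593 -0.0935  0.008 ]]
stand [ 0.5346 -0.1329  0.008 ]
[[ 0.6111 -0.1755  0.008 ]
 [ 0.4856 -0.2055  0.008 ]
 [ 0.4587 -0.0906  0.008 ]
 [ 0.5831 -0.0599  0.008 ]]
xdir [np.float64(13.591089166195736), np.float64(13.562109105904364)] [np.float64(0.12948479679205305), np.float64(0.12932910688808577)] ydir [np.float64(103.53868637377603), np.float64(103.45988886559523)]
13.484373904524004
rack [0.5108 0.1925 0.135 ] [np.float64(0.05921770180834763), np.float64(0.15003930518602243), np.float64(0.06102678873617194), np.float64(0.14987179393514183)]
83.65657640886383 82.96442612699882
flange [0.5153 0.2336 0.14  ] htop [0.5158 0.2344 0.181 ]
rack side [0.5108 0.1909 0.135 ]
flange [0.5153 0.2328 0.14  ] htop [0.5149 0.2329 0.181 ]
tri htop (array([0.5151, 0.234 , 0.1834]), np.float64(0.0004804565682000542))
mouth tri (array([ 0.5837, -0.1236,  0.1342]), np.float64(0.003169550386298243))
jar_a [0.5244 0.0146 0.055 ] [0.5253 0.0193 0.055 ]
yellow [ 0.3348 -0.1106  0.    ] orange [ 0.5724 -0.3433  0.    ]
```

```bash
python3 - <<'E'
from h import *
from scipy.spatial.transform import Rotation as Ro
np.set_printoptions(precision=4,suppress=True)
o=get_obs();print(Ro.from_quat(o['tool_rot']).as_matrix())
S=np.array([.535,-.133]);a=np.radians(13.5);x=np.array([np.cos(a),np.sin(a)])
for d in (.105,.075,.03,.027,.02):
    print(d,S+x*d,(S+x*d-o['position'][:2])/.025)
E
```

```text
[[ 0.9168 -0.0009  0.3993]
 [-0.3993 -0.0014  0.9168]
 [-0.0003 -1.     -0.0016]]
0.105 [ 0.6371 -0.1085] [ 15.5151 -27.2394]
0.075 [ 0.6079 -0.1155] [ 14.3483 -27.5195]
0.03 [ 0.5642 -0.126 ] [ 12.598  -27.9397]
0.027 [ 0.5613 -0.1267] [ 12.4813 -27.9678]
0.02 [ 0.5544 -0.1283] [ 12.2091 -28.0331]
```

Emit:
{"fn": "arm_command", "kwargs": {"plan": [[[0,0,1.5],0],[[0.5,-1,2.6],1.5],[[1.3,-2.7,2.6],3],[[2.1,-4.3,2.6],4.5],[[2.9,-6,2.6],6]], "fingers": -1, "force": 30}}

```text
time: 0.65
position: [0.3224, 0.4217, 0.2528]
tool_rot: [-0.706, -0.042, 0.042, 0.706]
ft_force: [0.9, 0.3, -0.3]
grip_width: 0.0551
```

Emit:
{"fn": "arm_command", "kwargs": {"plan": [[[0.9,-1.7,0],1.4],[[1.8,-3.3,0],1.4],[[2.8,-5,0],1.4],[[3.8,-6.6,0],1.4],[[4.8,-8.2,0],1.4]]}}

```text
time: 1.15
position: [0.4425, 0.2162, 0.2527]
tool_rot: [-0.702, -0.083, 0.083, 0.702]
ft_force: [0.1, -0.7, 1.0]
grip_width: 0.0152
```

Emit:
{"fn": "arm_command", "kwargs": {"plan": [[[1,-1.6,0],0],[[2,-3.3,0],0],[[3.2,-5,0],0],[[4.5,-6.7,0],0],[[5.8,-8.3,0],0]]}}

```text
time: 1.65
position: [0.5831, 0.0141, 0.2526]
tool_rot: [-0.702, -0.082, 0.083, 0.702]
ft_force: [0.7, 0.8, -0.2]
grip_width: 0.0003
```

Emit:
{"fn": "arm_command", "kwargs": {"plan": [[[0.8,-1.7,0],0],[[1.5,-3.3,0],0],[[2.2,-4.9,0],0],[[2.2,-4.9,-2],0],[[2.2,-4.9,-4],0]]}}

```text
time: 2.15
position: [0.6396, -0.109, 0.1529]
tool_rot: [0.703, 0.084, -0.08, -0.702]
ft_force: [-0.3, 0.7, -0.3]
grip_width: 0.0005
```

Emit:
{"fn": "arm_command", "kwargs": {"plan": [[[0,0,-1.35],0],[[0,0,-1.35],0]]}}

```text
time: 2.35
position: [0.6326, -0.1051, 0.1129]
tool_rot: [-0.7, -0.078, 0.087, 0.704]
ft_force: [-1.1, -0.1, 0.1]
grip_width: 0.0005
```

```bash
python3 - <<'E'
from h import *
snap('side','side1');crop('side1',240,130,400,250,5,'c1');snap('top','top1');crop('top1',300,190,410,280,7,'c2');print(get_obs()['position'])
E
```

```text
[ 0.63770444 -0.10652784  0.11896775]
```

View pics/c1.png

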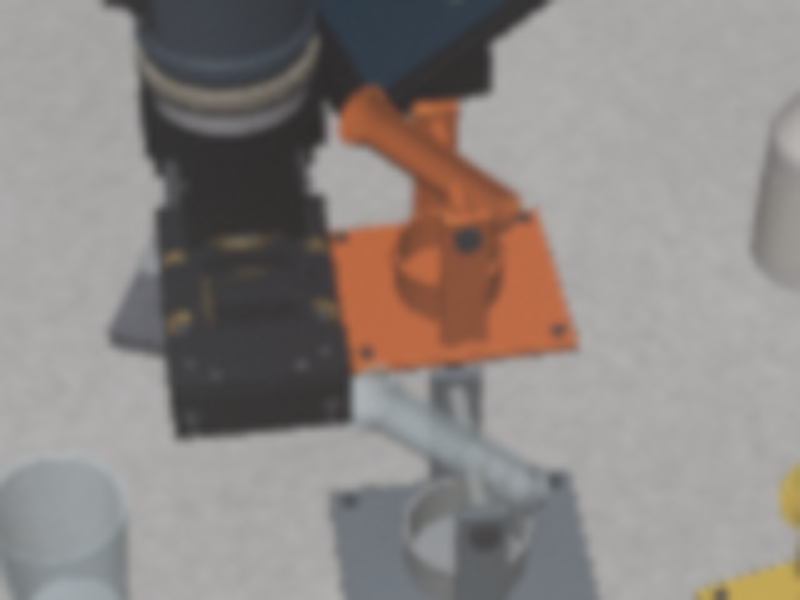

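View pics/c2.png

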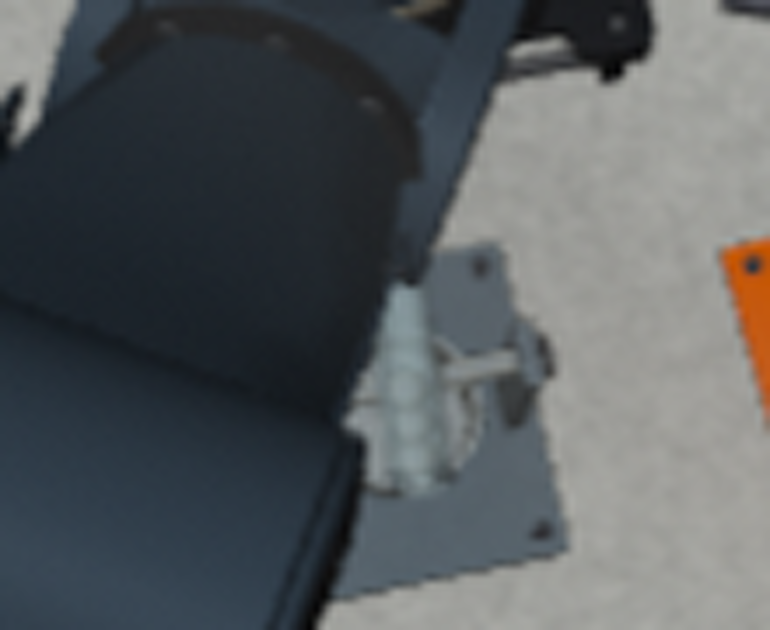

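Emit:
{"fn": "arm_command", "kwargs": {"plan": [[[-0.5,-0.14,0],0],[[-1,-0.28,0],0],[[-1.5,-0.42,0],0],[[-1.95,-0.54,0],0],[[-2.4,-0.66,0],0]]}}

```text
time: 2.95
position: [0.5787, -0.1237, 0.1214]
tool_rot: [0.703, 0.085, -0.082, -0.701]
ft_force: [0.3, -0.6, 0.8]
grip_width: 0.0008
```

Emit:
{"fn": "arm_command", "kwargs": {"plan": [[[-0.12,-0.03,0],0],[[-0.24,-0.06,0],0],[[-0.36,-0.09,0],0],[[-0.36,-0.09,0],0]]}}

```text
time: 3.35
position: [0.5685, -0.1253, 0.119]
tool_rot: [-0.702, -0.083, 0.083, 0.702]
ft_force: [0.1, 0.9, -0.4]
grip_width: 0.0004
```

```bash
python3 - <<'E'
from h import *
snap('side','side2');crop('side2',260,170,400,270,5,'c3');o=get_obs();print(o['position'],o['ft_force'])
E
```

```text
[ 0.5687811  -0.12526364  0.11893989] [ 0.64585245  0.08789053 -0.43309105]
```

View pics/c3.png

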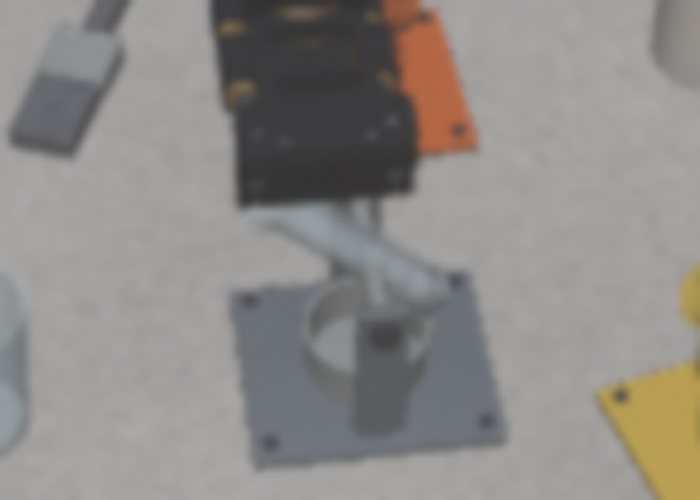

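```bash
python3 - <<'E'
from h import *
c=load('side2');t=load('top1');a=np.radians(13.5)
def P(d,z,y=0): return np.array([.535+d*np.cos(a)-y*np.sin(a),-.133+d*np.sin(a)+y*np.cos(a),z])
for th in (.8,.6,.4,.2,0):
    r=proj(c,P(.07*np.sin(th),.09+.07*np.cos(th)));o=proj(c,P(-.045*np.sin(th),.09-.045*np.cos(th)))
    print(th,(r-[260,170])*5,(o-[260,170])*5)
print('tcp',(proj(c,get_obs()['position'])-[260,170])*5)
snap('wrist','w2');snap('top','top2')
crop('top2',300,190,410,280,7,'c4')
E
```

```text
0.8 [263.77662475 196.71367039] [428.60394654 292.44266621]
0.6 [286.27474387 181.42998751] [414.5889414  301.23670426]
0.4 [312.36064341 169.13609536] [398.80141466 308.2465963 ]
0.2 [340.88118494 160.43112356] [381.8273243  313.23038299]
0 [370.53661379 155.7374999 ] [364.28492907 316.01492946]
tcp [296.41258026 221.92172371]
```

View pics/w2.png

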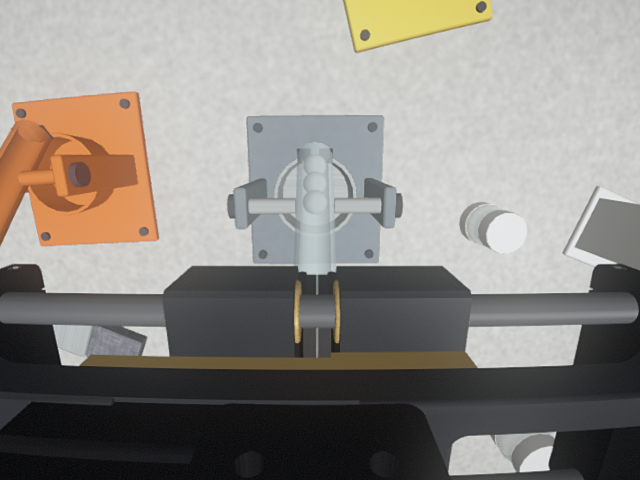

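View pics/c4.png

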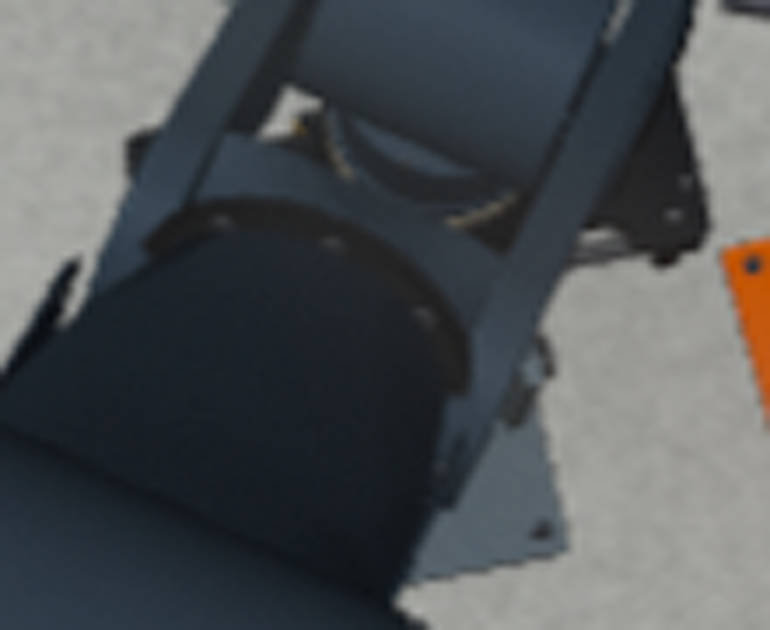

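```bash
python3 - <<'E'
from h import *
c=load('w2');a=np.radians(13.5)
def P(d,z,y=0): return np.array([.535+d*np.cos(a)-y*np.sin(a),-.133+d*np.sin(a)+y*np.cos(a),z])
print(-np.array(c['R']).T@c['t'],c['R'])
for th in (.8,.7,.6,.4,.2,0):
    print(th,proj(c,P(.07*np.sin(th),.09+.07*np.cos(th))),proj(c,P(-.045*np.sin(th),.09-.045*np.cos(th))))
print('tcp',proj(c,get_obs()['position']),'pivot',proj(c,P(0,.09)))
crop('w2',220,100,420,350,3,'c5')
E
```

```text
[ 0.504767   -0.1404843   0.31560978] [[-2.33646723e-01  9.72321428e-01 -4.98789272e-04]
 [ 9.43926457e-01  2.26946482e-01  2.39787696e-01]
 [ 2.33263913e-01  5.55547890e-02 -9.70825222e-01]]
0.8 [317.24419364 310.2431207 ] [317.19935603 154.97238586]
0.7 [317.25876616 305.14229958] [317.19344573 159.65588975]
0.6 [317.27373639 298.47358497] [317.18788557 164.62049407]
0.4 [317.30383428 280.35526611] [317.17789363 175.22348013]
0.2 [317.33197045 256.23611533] [317.16950909 186.46665971]
0 [317.35518601 227.4255522 ] [317.16283058 198.06901771]
tcp [316.6305249  271.73926461] pivot [317.21552573 206.10117456]
```

View pics/c5.png

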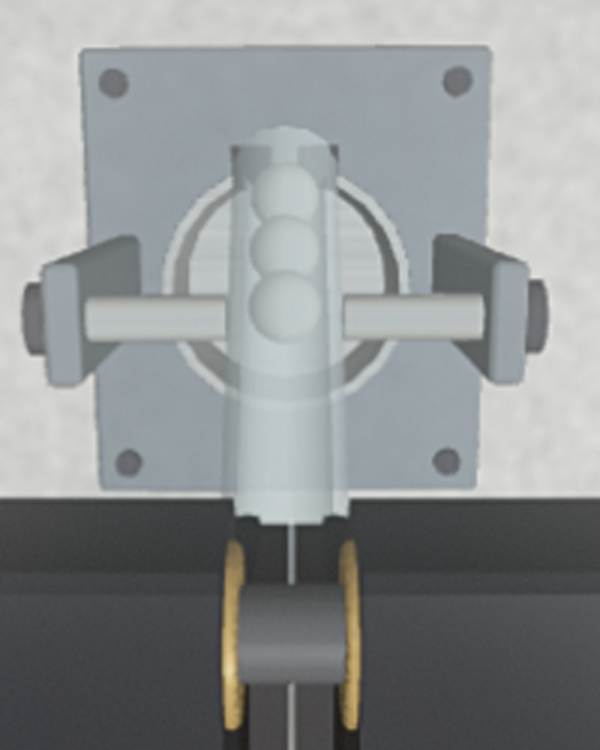

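Emit:
{"fn": "arm_command", "kwargs": {"plan": [[[0,0,0.8],0],[[1.2,0.28,0.8],0],[[2.4,0.56,0.8],0],[[3.3,0.75,0.8],0],[[3.3,0.75,0.8],0]]}}

```text
time: 4.0
position: [0.6545, -0.106, 0.1389]
tool_rot: [0.703, 0.085, -0.082, -0.702]
ft_force: [0.1, -0.5, 0.5]
grip_width: 0.0004
```

```bash
python3 - <<'E'
from h import *
c=snap('wrist','w3');s=snap('side','side3');crop('side3',260,170,400,270,5,'c6');crop('w3',200,50,440,330,2,'c7')
a=np.radians(13.5)
def P(d,z,y=0): return np.array([.535+d*np.cos(a)-y*np.sin(a),-.133+d*np.sin(a)+y*np.cos(a),z])
for th in (1.1,1.,.9,.8,.7,.6):
    r,o=P(.07*np.sin(th),.09+.07*np.cos(th)),P(-.045*np.sin(th),.09-.045*np.cos(th))
    print(th,(proj(s,r)-[260,170])*5,(proj(s,o)-[260,170])*5,(proj(c,r)-[200,50])*2,(proj(c,o)-[200,50])*2)
print(get_obs()['position'])
E
```

```text
1.1 [238.74776303 223.61896376] [445.14627126 276.59321482] [239.28021135 232.6889051 ] [239.3956568  -73.58877655]
1.0 [245.8080828  214.25476838] [440.30952833 282.17103714] [239.45409809 221.04724704] [239.30588634 -62.41946693]
0.9 [254.17689691 205.25165762] [434.77657659 287.47001159] [239.63866258 206.4697746 ] [239.2194414  -50.70562575]
0.8 [263.77662475 196.71367039] [428.60394654 292.44266621] [239.83202186 188.88508563] [239.13678239 -38.55823831]
0.7 [274.51277413 188.7413293 ] [421.85291837 297.04499932] [240.03166755 168.28956726] [239.05830709 -26.08110389]
0.6 [286.27474387 181.42998751] [414.5889414  301.23670426] [240.2344275  144.76663234] [238.9843597  -13.37103145]
[ 0.65062856 -0.10613739  0.13833033]
```

View pics/c6.png

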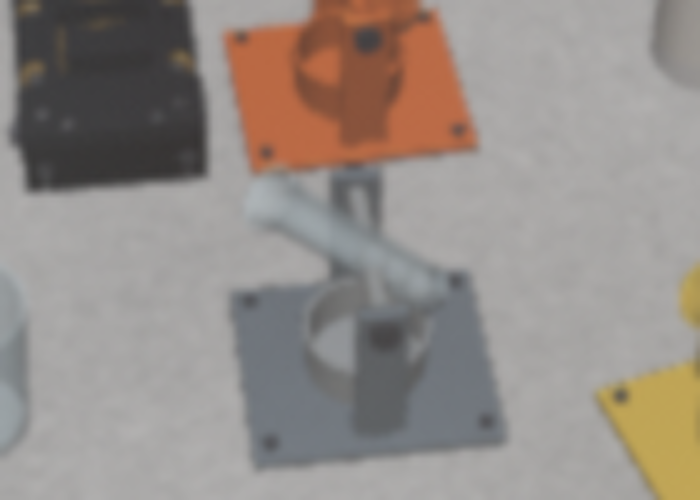

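View pics/c7.png

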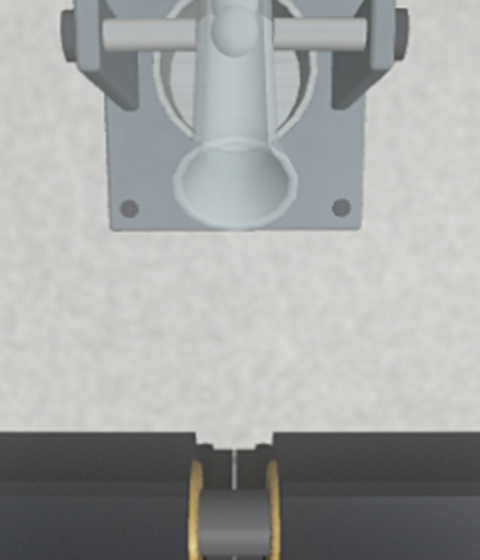

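Emit:
{"fn": "arm_command", "kwargs": {"plan": [[[0,0,-0.8],0],[[0,0,-1.6],0],[[-0.6,-0.14,-1.6],0],[[-1.2,-0.28,-1.6],0],[[-1.6,-0.38,-1.6],0]]}}

```text
time: 4.6
position: [0.6085, -0.1161, 0.0986]
tool_rot: [-0.702, -0.082, 0.084, 0.703]
ft_force: [0.2, -0.7, -0.4]
grip_width: 0.0004
```

```bash
python3 - <<'E'
from h import *
c=snap('wrist','w4');crop('w4',200,50,440,330,2,'c8');o=get_obs();print(o['position'],o['ft_force'])
E
```

```text
[ 0.60712119 -0.11624667  0.09869942] [-2.03027052  0.06645617 -0.56762852]
```

View pics/c8.png

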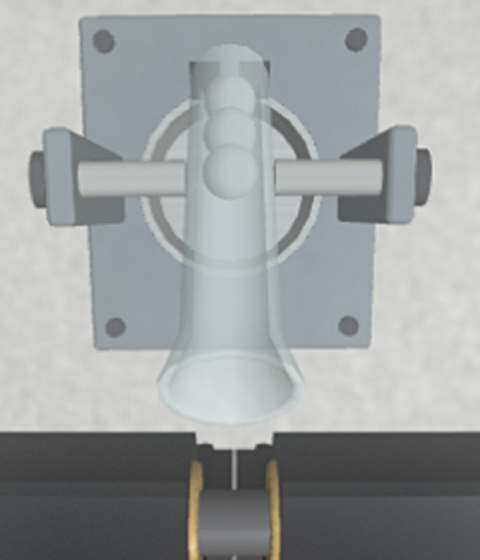

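Emit:
{"fn": "arm_command", "kwargs": {"plan": [[[-0.25,-0.06,0],0],[[-0.5,-0.12,0],0],[[-0.75,-0.18,0],0],[[-1,-0.23,0],0]]}}

```text
time: 5.05
position: [0.586, -0.1219, 0.0991]
tool_rot: [0.702, 0.083, -0.083, -0.702]
ft_force: [2.6, 1.0, 1.4]
grip_width: 0.0004
```

```bash
python3 - <<'E'
from h import *
c=snap('wrist','w5');crop('w5',200,50,440,330,2,'c9');o=get_obs();print(o['position'],o['ft_force'])
E
```

```text
[ 0.58575115 -0.12202823  0.09931668] [0.77911786 0.7736021  0.89369641]
```

View pics/c9.png

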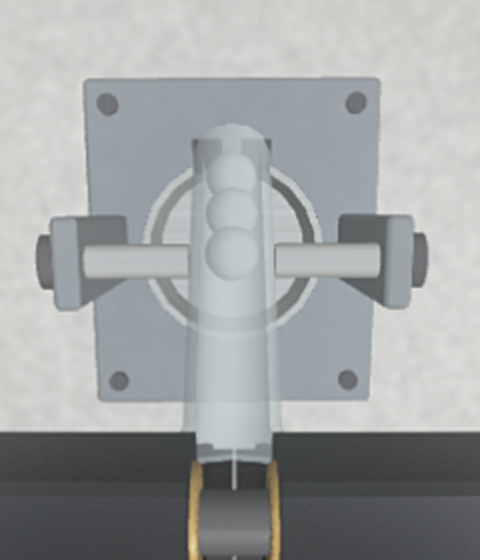

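```bash
cat >> h.py <<'E'
a=np.radians(13.5)
def P(d,z,y=0): return np.array([.535+d*np.cos(a)-y*np.sin(a),-.133+d*np.sin(a)+y*np.cos(a),z])
E
python3 - <<'E'
from h import *
c=load('w5')
for th in (1.1,1.,.9,.8,.7,.6,.5):
    r,o=P(.07*np.sin(th),.09+.07*np.cos(th)),P(-.045*np.sin(th),.09-.045*np.cos(th))
    # upper edge of outlet end (-x side): o + .0125*(-cos,sin)
    e=P(-.045*np.sin(th)-.0125*np.cos(th),.09-.045*np.cos(th)+.0125*np.sin(th))
    print(th,(proj(c,r)-[200,50])*2,(proj(c,o)-[200,50])*2,(proj(c,e)-[200,50])*2)
s=snap('side','side4');crop('side4',260,170,400,270,5,'c10')
E
```

```text
1.1 [237.23126615 506.32875167] [236.95770965 124.73791477] [237.13774981  99.6268559 ]
1.0 [237.35728588 503.34639589] [236.89819062 133.73889265] [237.06688705 106.10615555]
0.9 [237.48991404 497.32187388] [236.84244763 143.56677419] [236.9991992  113.78535184]
0.8 [237.62787882 487.98927542] [236.79066517 154.10643602] [236.9350476  122.52408694]
0.7 [237.76944475 475.11640316] [236.74298127 165.25052292] [236.87471298 132.18906049]
0.6 [237.91236023 458.52902318] [236.699497   176.89936332] [236.81840874 142.65505777]
0.5 [238.0538346  438.13938125] [236.66028486 188.96062064] [236.76629324 153.80542471]
```

View pics/c10.png

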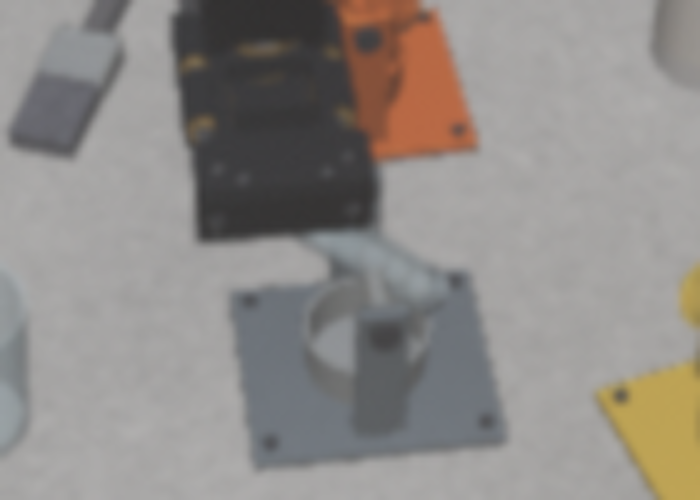

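```bash
python3 - <<'E'
from h import *
for n,off,k in (('w2',(220,100),3),('w5',(200,50),2)):
    c=load(n);print(n)
    for q in [(.0,.09,.03),(0,.09,-.03),(.065,.008,.058),(.065,.008,-.058),(-.065,.008,.058),(-.065,.008,-.058)]: print(q,(proj(c,P(*q))-off)*k)
    for th in (1.1,1.,.9,.8,.7):
        e=P(-.045*np.sin(th)-.0125*np.cos(th),.09-.045*np.cos(th)+.0125*np.sin(th))
        g=P(.07*np.sin(th)-.0175*np.cos(th),.09+.07*np.cos(th)+.0175*np.sin(th))
        g2=P(.055*np.sin(th)-.0125*np.cos(th),.09+.055*np.cos(th)+.0125*np.sin(th))
        print(th,(proj(c,e)-off)*k,'upper rim edge',(proj(c,g)-off)*k,'neck',(proj(c,g2)-off)*k)
E
```

```text
w2
(0.0, 0.09, 0.03) [431.11680523 318.46661586]
(0, 0.09, -0.03) [152.18249698 318.38471113]
(0.065, 0.008, 0.058) [481.05184103 493.47816416]
(0.065, 0.008, -0.058) [101.53999822 493.34971311]
(-0.065, 0.008, 0.058) [499.79828682  46.47734623]
(-0.065, 0.008, -0.058) [83.21553566 46.38566591]
1.1 [291.71737821 100.06771125] upper rim edge [291.71116854 648.62521172] neck [291.69016297 569.63576202]
1.0 [291.69467657 106.85661484] upper rim edge [291.75564154 635.74896628] neck [291.7227462  558.65823588]
0.9 [291.67243147 115.40947033] upper rim edge [291.80182516 618.060006  ] neck [291.75610139 544.30260607]
0.8 [291.65080597 125.55086976] upper rim edge [291.84903833 595.37759283] neck [291.78974781 526.53621344]
0.7 [291.62993785 137.11000137] upper rim edge [291.89643461 567.64235219] neck [291.82312824 505.40534469]
w5
(0.0, 0.09, 0.03) [340.62235779 261.47116188]
(0, 0.09, -0.03) [133.51410994 261.38911484]
(0.065, 0.008, 0.058) [372.45728807 403.29668272]
(0.065, 0.008, -0.058) [ 99.6165025  403.18216876]
(-0.065, 0.008, 0.058) [386.77922852  77.80753208]
(-0.065, 0.008, -0.058) [85.97779909 77.71042884]
1.1 [237.13774981  99.6268559 ] upper rim edge [237.5679377  502.05285966] neck [237.42716537 443.72413438]
1.0 [237.06688705 106.10615555] upper rim edge [237.71380383 491.07027215] neck [237.53147463 434.38563434]
0.9 [236.9991992  113.78535184] upper rim edge [237.86287734 476.29052721] neck [237.63626942 422.43085461]
0.8 [236.9350476  122.52408694] upper rim edge [238.01255833 457.54699365] neck [237.73979697 407.83116615]
0.7 [236.87471298 132.18906049] upper rim edge [238.15964893 434.77757796] neck [237.84005573 390.62527592]
```

```bash
python3 - <<'E'
from h import *
im=cv2.imread('pics/w5.png')[230:340,270:370];im=np.clip(im.astype(float)*1.3,0,255).astype(np.uint8)
cv2.imwrite('pics/c11.png',cv2.resize(im,None,fx=5.4,fy=5.4,interpolation=cv2.INTER_CUBIC))
print(proj(load('w5'),get_obs()['position']))
E
```

```text
[316.29529746 271.81159604]
```

View pics/c11.png

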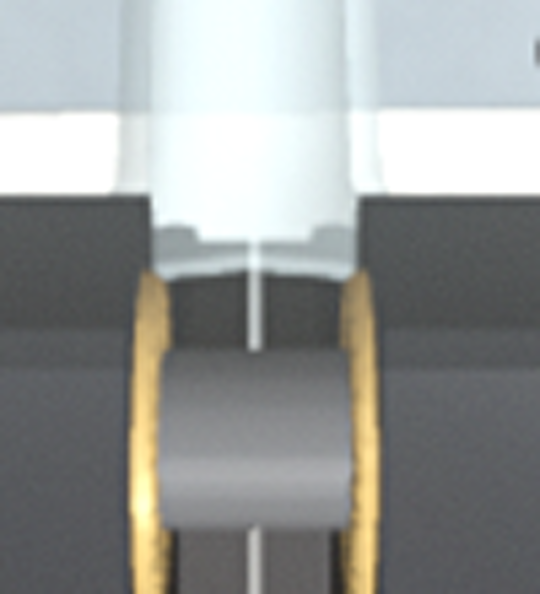

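```bash
python3 - <<'E'
from h import *
for n in ('w2','w3','w4','w5'):
    c=load(n);print(n)
    for th in (.9,.8,.7,.6):
        e=P(-.045*np.sin(th)-.0125*np.cos(th),.09-.045*np.cos(th)+.0125*np.sin(th))
        b=P(.008*np.sin(th),.09+.008*np.cos(th))
        print(th,proj(c,e),proj(c,b), 'rimup',proj(c,P(.07*np.sin(th)-.0175*np.cos(th),.09+.07*np.cos(th)+.0175*np.sin(th))),'rimlow',proj(c,P(.07*np.sin(th)+.0175*np.cos(th),.09+.07*np.cos(th)-.0175*np.sin(th))))
o=[cv2.resize(cv2.imread('pics/w%d.png'%i)[40:290,260:380],None,fx=2,fy=2) for i in (3,4,5)]
cv2.imwrite('pics/c12.png',np.hstack(o))
E
```

```text
w2
0.9 [317.22414382 138.46982344] [317.21728558 216.99657779] rimup [317.26727505 306.020002  ] rimlow [317.1986933  320.48347667]
0.8 [317.21693532 141.85028992] [317.21859418 216.33176378] rimup [317.28301278 298.45919761] rimlow [317.2110496  320.27822532]
0.7 [317.20997928 145.70333379] [317.21987955 215.55841999] rimup [317.29881154 289.2141174 ] rimlow [317.22435231 318.77205189]
0.6 [317.20331421 149.97424822] [317.22112769 214.68380376] rimup [317.31433686 278.31710801] rimlow [317.23851381 315.8474548 ]
w3
0.9 [319.73187105   7.36083905] [319.70104931  75.98939321] rimup [320.07561129 131.431869  ] rimlow [319.59960315 171.85847694]
0.8 [319.68435947  12.94022453] [319.70983762  74.90825649] rimup [320.18166349 118.6117339 ] rimlow [319.68672674 166.61554285]
0.7 [319.63842846  18.83593894] [319.71843721  73.74507698] rimup [320.28653803 104.39895497] rimlow [319.77992987 159.86977092]
0.6 [319.59433301  24.98806691] [319.72675379  72.51162043] rimup [320.38776795  88.98180234] rimlow [319.87839978 151.56443643]
w4
0.9 [317.59951158  66.23253207] [317.73832447 150.4965641 ]
[... 275 characters left out ...]
118 212.44394698] rimlow [318.00674475 260.26646782]
0.6 [317.53508479  83.28863145] [317.75011522 147.16643805] rimup [318.33695082 196.75442169] rimlow [318.06591087 254.39541056]
w5
0.9 [318.4995996  106.89267592] [318.55787273 192.3437753 ] rimup [318.93143867 288.14526361] rimlow [318.58973279 307.39923441]
0.8 [318.4675238  111.26204347] [318.56371978 191.51571586] rimup [319.00627917 278.77349682] rimlow [318.65323768 306.67251416]
0.7 [318.43735649 116.09453024] [318.56932179 190.57056889] rimup [319.07982446 267.38878898] rimlow [318.72056844 304.44190692]
0.6 [318.40920437 121.32752888] [318.57461567 189.51731582] rimup [319.15019982 254.02976491] rimlow [318.79118981 300.55752374]
```

View pics/c12.png

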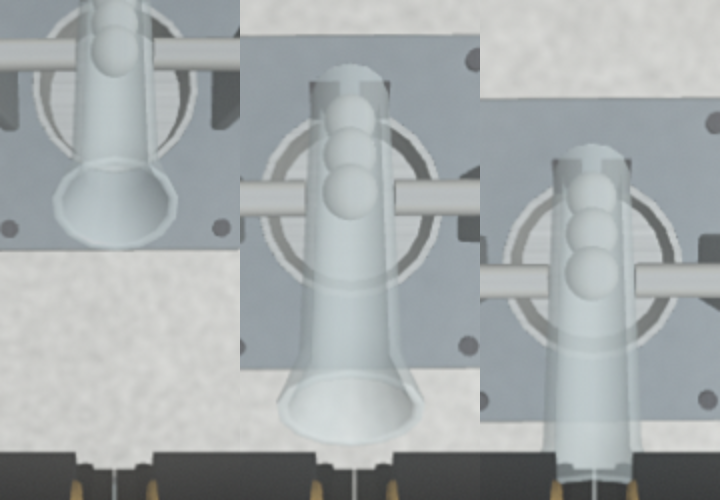

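Emit:
{"fn": "arm_command", "kwargs": {"plan": [[[-0.3,-0.07,0],0]]}}

```text
time: 5.25
position: [0.582, -0.1237, 0.1001]
tool_rot: [0.703, 0.085, -0.08, -0.702]
ft_force: [5.9, 3.1, 5.9]
grip_width: 0.0006
```

Emit:
{"fn": "arm_command", "kwargs": {"plan": [[[-0.3,-0.07,0],0]]}}

```text
time: 5.35
position: [0.578, -0.1251, 0.1019]
tool_rot: [0.703, 0.088, -0.077, -0.702]
ft_force: [12.7, 10.1, 13.4]
grip_width: 0.0005
```

```bash
python3 - <<'E'
from h import *
c=snap('wrist','w6');o=get_obs();print(o['position'],o['ft_force'],o['joint_torque'],o['grip_width'])
for th in (.9,.8,.7,.6,.5,.4):
        e=P(-.045*np.sin(th)-.0125*np.cos(th),.09-.045*np.cos(th)+.0125*np.sin(th))
        print(th,proj(c,e), 'rimup',proj(c,P(.07*np.sin(th)-.0175*np.cos(th),.09+.07*np.cos(th)+.0175*np.sin(th))))
E
```

```text
[ 0.57760183 -0.12507024  0.10240403] [7.59203147 6.14554058 8.73908316] [-4.92197782e+00 -3.59404206e+01 -8.58955353e+00 -2.20654786e+00
  1.63237251e+00  5.36950785e-03] 0.0004538716988473905
0.9 [320.43003929 121.14118504] rimup [321.27068207 304.66032299]
0.8 [320.39051172 125.07116214] rimup [321.36368098 296.36618544]
0.7 [320.35436102 129.4889181 ] rimup [321.45248209 286.11486654]
0.6 [320.32164715 134.33300519] rimup [321.53452857 273.92087203]
0.5 [320.29239601 139.54580552] rimup [321.60705599 259.87591823]
0.4 [320.26660767 145.07365467] rimup [321.66725147 244.1610121 ]
```

View pics/w6.png

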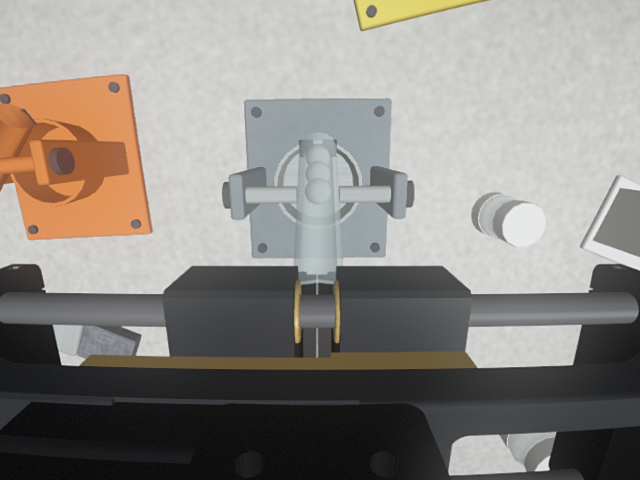

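```bash
python3 - <<'E'
from h import *
np.set_printoptions(precision=3,suppress=True)
o=get_obs();F=o['ft_force'];M=o['moment'];print(F,M)
t=load('top0');print('beaker',onz(t,(339,172),.09),'orange mouth',onz(t,(434,216),.139))
p=o['position']
r0=np.cross(F,M)/F.dot(F);print('r0',r0,'F.M',F@M/np.linalg.norm(F))
for ref in ([0,0,0],[0,0,.2],[0,0,.15],[0,0,.25]):
  for z in (.1,.13,.15,.17):
    s=(z-(p[2]+ref[2]+r0[2]))/F[2];print(ref,z,p+ref+r0+s*F-[.535,-.133,0])
E
```

```text
[7.592 6.146 8.739] [ 1.022 -1.513  0.048]
beaker [ 0.735 -0.078  0.09 ] orange mouth [ 0.607 -0.327  0.139]
r0 [ 0.079  0.05  -0.103] F.M -0.08488781439054537
[0, 0, 0] 0.1 [0.209 0.129 0.1  ]
[0, 0, 0] 0.13 [0.235 0.15  0.13 ]
[0, 0, 0] 0.15 [0.253 0.164 0.15 ]
[0, 0, 0] 0.17 [0.27  0.178 0.17 ]
[0, 0, 0.2] 0.1 [ 0.035 -0.012  0.1  ]
[0, 0, 0.2] 0.13 [0.061 0.009 0.13 ]
[0, 0, 0.2] 0.15 [0.079 0.023 0.15 ]
[0, 0, 0.2] 0.17 [0.096 0.037 0.17 ]
[0, 0, 0.15] 0.1 [0.079 0.023 0.1  ]
[0, 0, 0.15] 0.13 [0.105 0.044 0.13 ]
[0, 0, 0.15] 0.15 [0.122 0.059 0.15 ]
[0, 0, 0.15] 0.17 [0.14  0.073 0.17 ]
[0, 0, 0.25] 0.1 [-0.008 -0.047  0.1  ]
[0, 0, 0.25] 0.13 [ 0.018 -0.026  0.13 ]
[0, 0, 0.25] 0.15 [ 0.035 -0.012  0.15 ]
[0, 0, 0.25] 0.17 [0.053 0.002 0.17 ]
```

Emit:
{"fn": "arm_command", "kwargs": {"plan": [[[0.6,0.14,0],0],[[1.6,0.37,0],0],[[2.6,0.6,0],3],[[2.6,0.6,2],6],[[2.6,0.6,4],9]]}}

```text
time: 5.9
position: [0.6345, -0.1094, 0.1959]
tool_rot: [-0.663, -0.237, 0.242, 0.667]
ft_force: [0.4, -0.7, 0.6]
grip_width: 0.0005
```

Emit:
{"fn": "arm_command", "kwargs": {"plan": [[[0,0,1],1.7],[[0,0,1],3.4],[[0,0,1],5.1],[[0,0,1],6.8],[[0,0,1],8.5]]}}

```text
time: 6.4
position: [0.6396, -0.0566, 0.2125]
tool_rot: [0.633, 0.353, -0.409, -0.555]
ft_force: [-0.1, 0.2, -0.8]
grip_width: 0.0006
```

```bash
python3 - <<'E'
from h import *
s=snap('side','side7');crop('side7',250,130,410,270,4,'c13');t=snap('top','top7');crop('top7',300,180,420,290,5,'c14');o=get_obs();print(o['position'],o['tool_rot'],proj(s,o['position']))
E
```

```text
[ 0.6382153  -0.05548229  0.21158199] [ 0.63193018  0.35214707 -0.40916291 -0.55609567] [283.45797436 205.94394782]
```

View pics/c13.png

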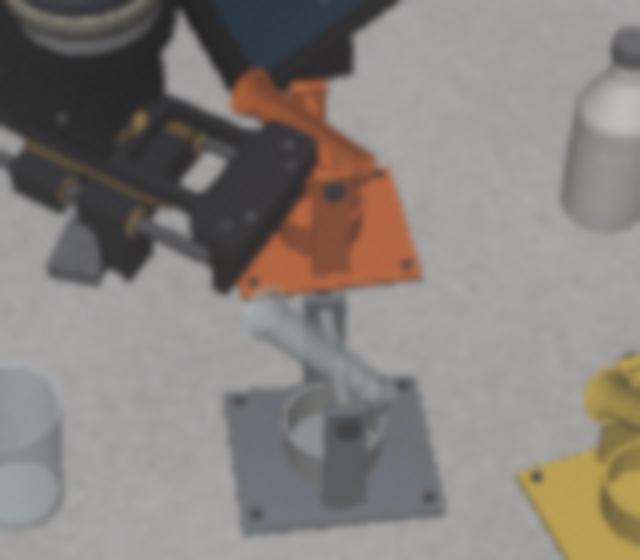

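View pics/c14.png

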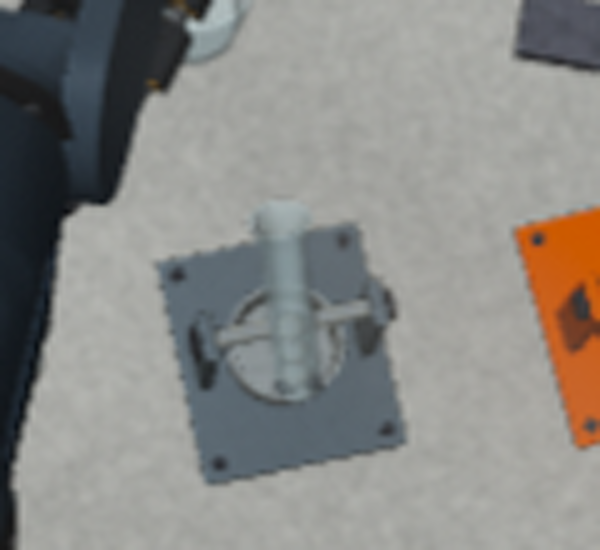

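```bash
python3 - <<'E'
from h import *
from scipy.spatial.transform import Rotation as Ro
o=get_obs();print(o['q'],o['position'],Ro.from_quat(o['tool_rot']).as_matrix().round(3),o['grip_width'])
s=load('side7');im=cv2.imread('pics/side7.png')[110:260,230:350]
p=proj(s,o['position'])
cv2.circle(im,(int(p[0]-230),int(p[1]-110)),1,(0,0,255),-1)
cv2.imwrite('pics/c15.png',cv2.resize(im,None,fx=4.5,fy=4,interpolation=cv2.INTER_CUBIC))
E
```

```text
[-0.1895267   0.52957368  1.36525504 -0.14135953  1.23443447 -2.85420932] [ 0.6382153  -0.05548229  0.21158199] [[ 0.417 -0.01  -0.909]
 [ 0.9   -0.134  0.415]
 [-0.125 -0.991 -0.047]] 0.0007063096993651491
```

View pics/c15.png

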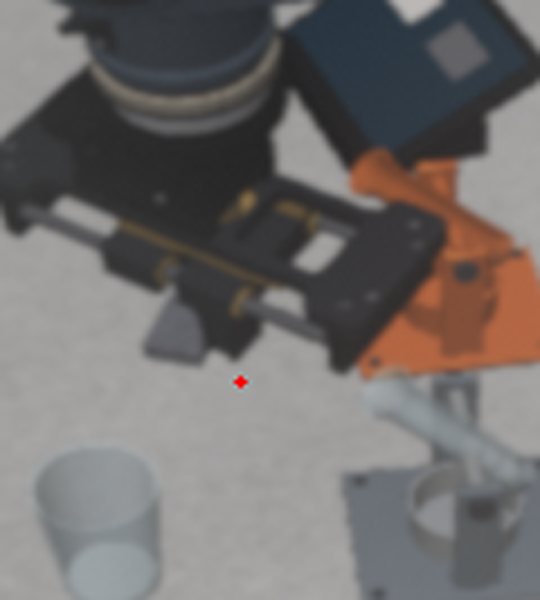

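Emit:
{"fn": "arm_command", "kwargs": {"plan": [[[0,0,0.5],-1.7],[[0,0,0.5],-3.4],[[0,0,0.5],-5.1],[[0,0,0.5],-6.8],[[0,0,0.5],-8.5]]}}

```text
time: 7.0
position: [0.6399, -0.0588, 0.2253]
tool_rot: [0.718, 0.096, -0.176, -0.666]
ft_force: [0.3, -0.1, -0.5]
grip_width: 0.0005
```

Emit:
{"fn": "arm_command", "kwargs": {"plan": [[[0,0,0],-1.7],[[0,0,0],-3.4],[[0,0,0],-5.1],[[0,0,0],-6.8],[[0,0,0],-9]]}}

```text
time: 7.5
position: [0.64, -0.059, 0.2252]
tool_rot: [0.704, -0.172, 0.078, -0.685]
ft_force: [-0.3, -0.1, 0.3]
grip_width: 0.0008
```

```bash
python3 - <<'E'
from h import *
from scipy.spatial.transform import Rotation as Ro
o=get_obs();print(o['q'],o['position'],Ro.from_quat(o['tool_rot']).as_matrix().round(3),o['time'])
c=snap('wrist','w8')
E
```

```text
[-0.24606011  0.58524987  1.21992891 -0.03642316  1.46686832 -1.45384801] [ 0.6400029  -0.05899567  0.22523952] [[ 0.929 -0.135  0.346]
 [-0.35  -0.003  0.937]
 [-0.125 -0.991 -0.05 ]] 7.5
```

View pics/w8.png

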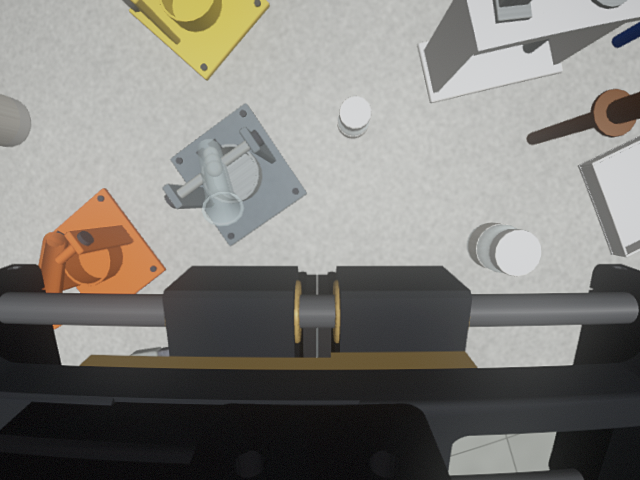

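```bash
python3 - <<'E'
from h import *
from scipy.spatial.transform import Rotation as Ro
s=load('side7');im=cv2.imread('pics/side7.png')
pos=np.array([.63822,-.05548,.21158]);R=Ro.from_quat([.63193,.352147,-.409163,-.556096]).as_matrix()
im=cv2.resize(im[150:220,260:330],None,fx=8,fy=8,interpolation=cv2.INTER_CUBIC)
for k in range(0,60,10):
    p=proj(s,pos-R[:,1]*k/1000);q=((p-[260,150])*8).astype(int);cv2.circle(im,tuple(int(v) for v in q),3,(0,0,255) if k else (0,255,0),-1)
for j,col in ((9.5,(255,0,0)),(-9.5,(255,255,0))):
  for k in (0,20,40):
    p=proj(s,pos-R[:,1]*k/1000+R[:,0]*j/1000);q=((p-[260,150])*8).astype(int);cv2.circle(im,tuple(int(v) for v in q),3,col,-1)
cv2.imwrite('pics/c16.png',im)
E
```

```text
(no output)
```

View pics/c16.png

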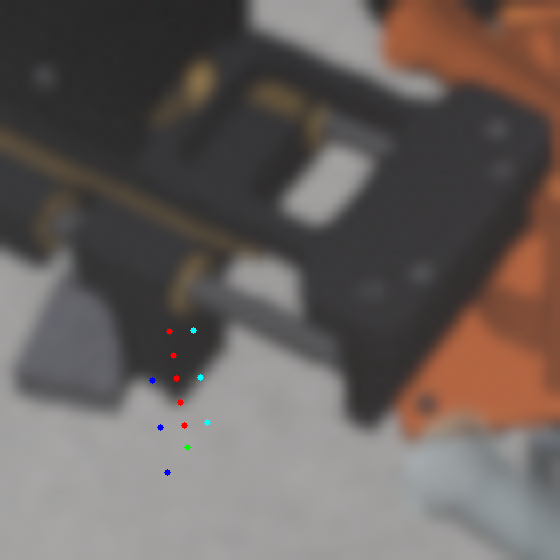

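```bash
python3 - <<'E'
from h import *
from scipy.spatial.transform import Rotation as Ro
c=load('w0' if 0 else 'wrist0');pos=np.array([0.24922041, 0.57249708, 0.18698471]);R=Ro.from_quat([0.69279168, -0.1444332 ,  0.14399403, -0.6916968 ]).as_matrix()
for k in (0,10,20,30):
    for x in (-9.5,0,9.5):
        print(k,x,[proj(c,pos-R[:,1]*k/1000+R[:,0]*x/1000+R[:,2]*z/1000).round(1) for z in (-43.5,0,43.5)])
im=cv2.imread('pics/wrist0.png')[240:390,160:470];im=np.clip(im.astype(float)*1.8,0,255).astype(np.uint8)
cv2.imwrite('pics/c17.png',cv2.resize(im,None,fx=2.5,fy=2.5))
E
```

```text
0 -9.5 [array([242.9, 255.7]), array([317.5, 255.9]), array([392.1, 255.9])]
0 0 [array([243.7, 271.2]), array([317.5, 271.4]), array([391.2, 271.4])]
0 9.5 [array([244.5, 286.4]), array([317.4, 286.6]), array([390.4, 286.5])]
10 -9.5 [array([239.2, 260.7]), array([317.5, 260.8]), array([395.8, 260.9])]
10 0 [array([240.1, 276.9]), array([317.5, 277.1]), array([394.9, 277.1])]
10 9.5 [array([241. , 292.7]), array([317.4, 292.9]), array([393.9, 292.9])]
20 -9.5 [array([235.1, 266.1]), array([317.5, 266.3]), array([399.9, 266.3])]
20 0 [array([236.1, 283.1]), array([317.5, 283.3]), array([398.8, 283.3])]
20 9.5 [array([237.1, 299.6]), array([317.5, 299.9]), array([397.8, 299.8])]
30 -9.5 [array([230.6, 272.2]), array([317.5, 272.4]), array([404.4, 272.4])]
30 0 [array([231.8, 290. ]), array([317.5, 290.3]), array([403.3, 290.2])]
30 9.5 [array([232.9, 307.3]), array([317.5, 307.6]), array([402.1, 307.5])]
```

View pics/c17.png

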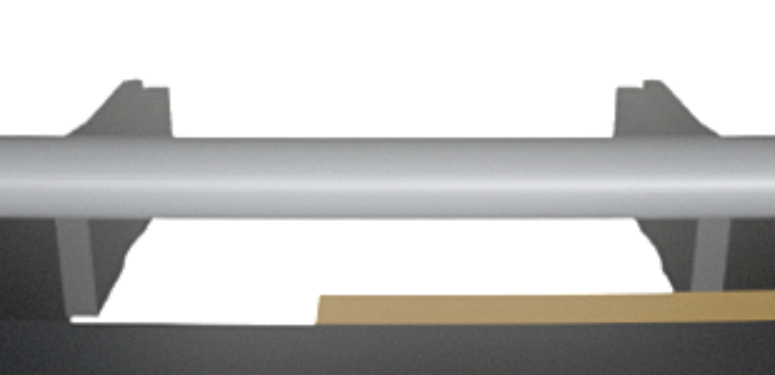

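Emit:
{"fn": "arm_command", "kwargs": {"plan": [[[0.44,-1.85,0],1.7],[[0.44,-1.85,0],3.4],[[0.44,-1.85,-1],5.1],[[0.44,-1.85,-2.5],6.8],[[0.44,-1.85,-4],6.8]]}}

```text
time: 8.05
position: [0.6512, -0.1048, 0.1252]
tool_rot: [0.723, 0.046, -0.128, -0.677]
ft_force: [0.5, -0.2, 0.7]
grip_width: 0.0005
```

Emit:
{"fn": "arm_command", "kwargs": {"plan": [[[0,0,-1.68],0],[[0,0,-1.68],0],[[-0.6,-0.14,-1.68],0]]}}

```text
time: 8.35
position: [0.6371, -0.1081, 0.0829]
tool_rot: [0.723, 0.045, -0.128, -0.677]
ft_force: [0.4, -0.4, 0.8]
grip_width: 0.0005
```

```bash
cat >> h.py <<'E'
def ds(p): 
    v=np.array(p[:2])-[.535,-.133];return round(v@[np.cos(a),np.sin(a)],4),round(v@[-np.sin(a),np.cos(a)],4)
E
python3 - <<'E'
from h import *
from scipy.spatial.transform import Rotation as Ro
o=get_obs();print(o['position'],ds(o['position']),o['ft_force'],Ro.from_quat(o['tool_rot']).as_matrix().round(3))
snap('wrist','w9');crop('w9',200,50,440,330,2,'c18');snap('side','side9');crop('side9',220,130,400,270,4,'c19')
E
```

```text
[ 0.63714415 -0.10814984  0.08288494] (np.float64(0.1051), np.float64(0.0003)) [ 0.37436979 -0.44726974  0.76090419] [[ 0.963 -0.108 -0.246]
 [ 0.239 -0.079  0.968]
 [-0.124 -0.991 -0.05 ]]
```

View pics/c18.png

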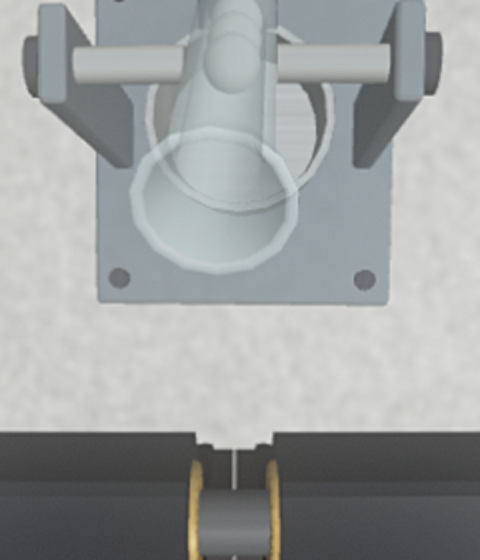

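View pics/c19.png

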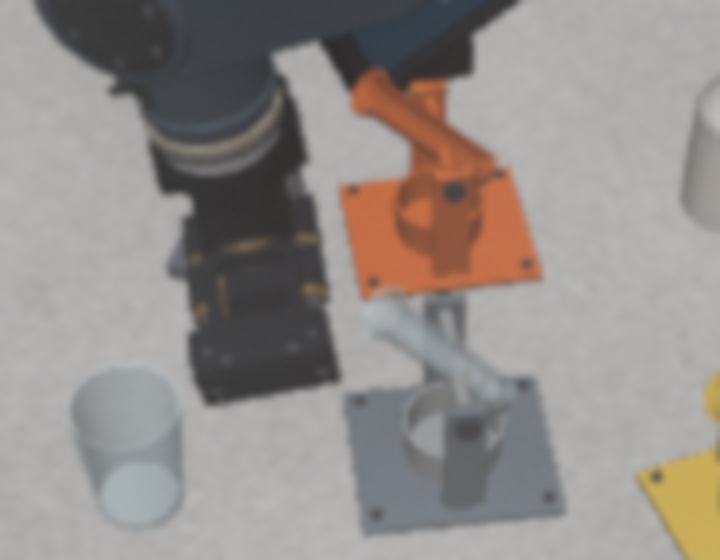

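Emit:
{"fn": "arm_command", "kwargs": {"plan": [[[-0.7,-0.17,0],0],[[-1.4,-0.33,0],0],[[-1.8,-0.42,0],0],[[-2.2,-0.51,0.1],0]]}}

```text
time: 8.85
position: [0.59, -0.1209, 0.0899]
tool_rot: [0.725, 0.051, -0.12, -0.676]
ft_force: [8.9, 3.1, 6.6]
grip_width: 0.0003
```

```bash
python3 - <<'E'
from h import *
o=get_obs();print(o['position'],ds(o['position']),o['ft_force'])
snap('wrist','w10');crop('w10',200,50,440,330,2,'c20')
E
```

```text
[ 0.58997813 -0.12094007  0.08988442] (np.float64(0.0563), np.float64(-0.0011)) [8.93977665 3.12559138 6.61928451]
```

View pics/c20.png

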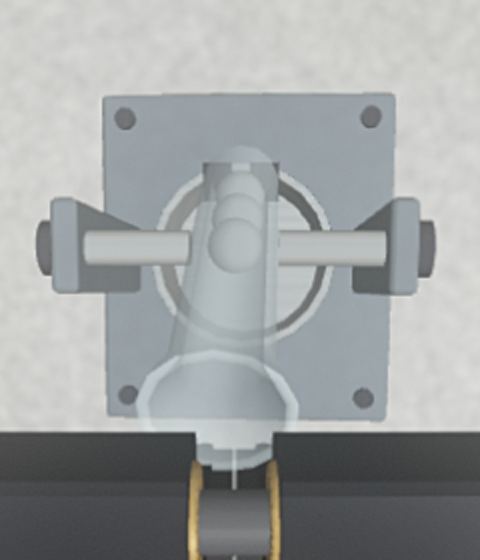

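Emit:
{"fn": "arm_command", "kwargs": {"plan": [[[-0.3,-0.07,0.2],0],[[-0.6,-0.14,0.4],0]]}}

```text
time: 9.1
position: [0.5718, -0.1253, 0.0993]
tool_rot: [0.725, 0.049, -0.124, -0.676]
ft_force: [4.5, -0.5, 1.9]
grip_width: 0.0004
```

```bash
python3 - <<'E'
from h import *
o=get_obs();print(o['position'],ds(o['position']),o['ft_force'])
c=snap('wrist','w11');crop('w11',200,50,440,330,2,'c21')
for th in (.8,.7,.6,.5,.4,.3):
    e=P(-.045*np.sin(th)-.0125*np.cos(th),.09-.045*np.cos(th)+.0125*np.sin(th))
    print(th,(proj(c,e)-[200,50])*2,'rimup',(proj(c,P(.07*np.sin(th)-.0175*np.cos(th),.09+.07*np.cos(th)+.0175*np.sin(th)))-[200,50])*2)
E
```

```text
[ 0.57182382 -0.12528048  0.09928304] (np.float64(0.0376), np.float64(-0.0011)) [ 4.50843075 -0.46657077  1.92661691]
0.8 [245.4138158  185.78181725] rimup [224.5686884  493.80966597]
0.7 [245.78814936 195.12389788] rimup [223.77800441 469.84782154]
0.6 [246.10091953 205.20252812] rimup [223.18196113 442.31967304]
0.5 [246.35293731 215.91431445] rimup [222.81035286 411.59702417]
0.4 [246.54525667 227.1630605 ] rimup [222.68748819 378.23081947]
0.3 [246.67909556 238.85943834] rimup [222.82957213 342.94018071]
```

View pics/c21.png

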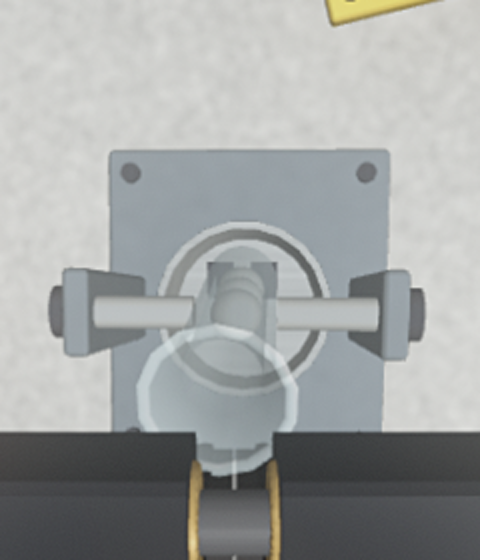

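Emit:
{"fn": "arm_command", "kwargs": {"plan": [[[-0.2,-0.05,0.1],0],[[-0.4,-0.09,0.1],0],[[-0.6,-0.14,0.1],0]]}}

```text
time: 9.45
position: [0.5537, -0.1273, 0.0988]
tool_rot: [0.724, 0.047, -0.125, -0.677]
ft_force: [13.4, 5.7, 2.7]
grip_width: 0.0005
```

Emit:
{"fn": "arm_command", "kwargs": {"plan": [[[-0.1,-0.02,0],0],[[-0.1,-0.02,0],0]]}}

```text
time: 9.65
position: [0.554, -0.1272, 0.0989]
tool_rot: [0.724, 0.048, -0.123, -0.677]
ft_force: [11.7, 4.8, 0.5]
grip_width: 0.0006
```

```bash
python3 - <<'E'
from h import *
o=get_obs();print(o['position'],ds(o['position']),o['ft_force'])
c=snap('wrist','w12');crop('w12',200,50,440,330,2,'c22')
for th in (.3,.2,.1,0):
    e=P(.07*np.sin(th),.09+.07*np.cos(th))
    print(th,(proj(c,e)-[200,50])*2,'rimup',(proj(c,P(.07*np.sin(th)-.0175*np.cos(th),.09+.07*np.cos(th)+.0175*np.sin(th)))-[200,50])*2)
E
```

```text
[ 0.55404386 -0.12720761  0.09893287] (np.float64(0.0199), np.float64(0.0012)) [11.71140125  4.83688891  0.47176348]
0.3 [213.05877624 503.39204028] rimup [211.56832269 430.91629791]
0.2 [212.61424727 474.4676011 ] rimup [211.81522201 395.64827824]
0.1 [212.43930007 443.08349396] rimup [212.37087186 359.71430014]
0 [212.55041733 409.91326215] rimup [213.22240752 324.05112374]
```

View pics/c22.png

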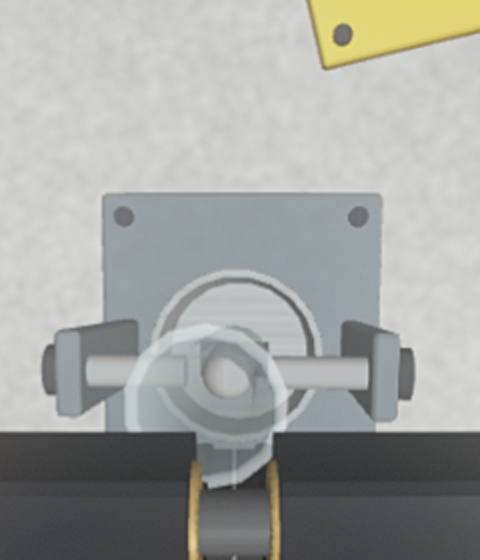

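Emit:
{"fn": "arm_command", "kwargs": {"plan": [[[1,0.23,0],0],[[2,0.46,0.5],-1.7],[[2,0.46,2.5],-3.4],[[2,0.46,4.5],-5.1],[[2,1.5,5.7],-6.8]]}}

```text
time: 10.2
position: [0.598, -0.0929, 0.2427]
tool_rot: [0.705, -0.173, 0.079, -0.684]
ft_force: [1.3, -0.5, -0.0]
grip_width: 0.0004
```

```bash
python3 - <<'E'
from h import *
o=get_obs();print(o['position'],o['q'])
s=snap('side','side13');crop('side13',260,150,400,270,5,'c23')
for th in (.2,.1,0): print(th,(proj(s,P(.07*np.sin(th),.09+.07*np.cos(th)))-[260,150])*5,(proj(s,P(-.045*np.sin(th),.09-.045*np.cos(th)))-[260,150])*5)
E
```

```text
[ 0.59802208 -0.09289741  0.24271073] [-0.31175834  0.5140983   1.30361564 -0.04733375  1.45202456 -1.51563105]
0.2 [340.88118494 260.43112356] [381.8273243  413.23038299]
0.1 [355.65187717 257.56433825] [373.08770284 414.90560025]
0 [370.53661379 255.7374999 ] [364.28492907 416.01492946]
```

View pics/c23.png

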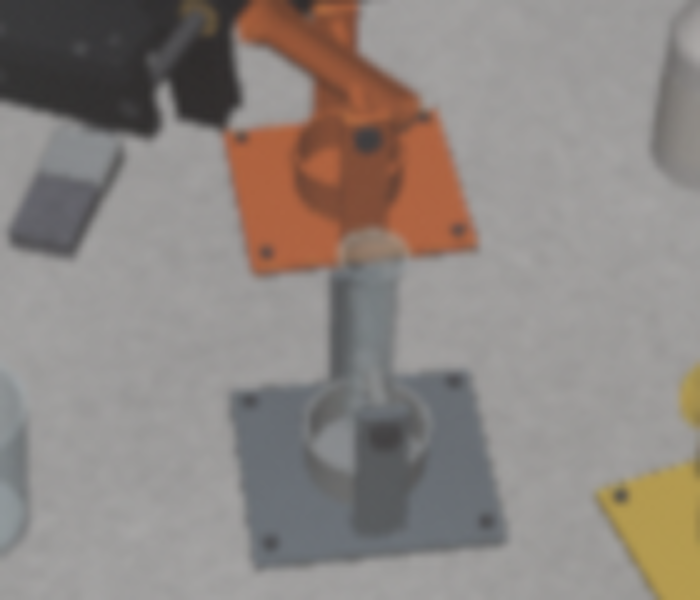

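Emit:
{"fn": "arm_command", "kwargs": {"plan": [[[-0.3,1.5,0.4],-1.7],[[-0.7,3,0.4],-3.4],[[-1,4.5,0.4],-5.1],[[-1.4,6,0.4],-6.8],[[-1.8,7.5,0.4],-8.5]], "fingers": 1}}

```text
time: 10.75
position: [0.5502, 0.0983, 0.2489]
tool_rot: [-0.595, 0.417, -0.318, 0.608]
ft_force: [-0.9, 0.8, -0.5]
grip_width: 0.0326
```

Emit:
{"fn": "arm_command", "kwargs": {"plan": [[[-0.4,1.4,0],-1.7],[[-0.8,2.8,0],-3.4],[[-1.2,4.2,0],-5.1],[[-1.5,5.5,0],-6.8],[[-1.5,5.5,0],-6.8]]}}

```text
time: 11.25
position: [0.511, 0.2372, 0.2491]
tool_rot: [-0.452, 0.57, -0.481, 0.49]
ft_force: [-0.9, -0.2, 0.1]
grip_width: 0.0727
```

```bash
python3 - <<'E'
from h import *
from scipy.spatial.transform import Rotation as Ro
o=get_obs();R=Ro.from_quat(o['tool_rot']).as_matrix();print(o['position'],o['q'],o['grip_width']);print(R.round(3))
s=snap('side','side14');crop('side14',260,200,420,340,5,'c24');c=snap('wrist','w14')
for X in ([.515,.2335,.181],[.515,.2335,.14]): print(proj(c,X),proj(s,X),(proj(s,X)-[260,200])*5)
E
```

```text
[0.51100192 0.23718828 0.24910367] [0.15247654 0.37574878 1.52546387 0.14158041 1.26749997 0.21841782] 0.07268654637255303
[[-0.113 -0.044  0.993]
 [-0.986  0.129 -0.106]
 [-0.124 -0.991 -0.058]]
[325.85051682 254.93745983] [326.80885243 341.43687883] [334.04426215 707.18439414]
[327.28498478 247.89656993] [326.48207579 351.74577261] [332.41037893 758.72886307]
```

View pics/w14.png

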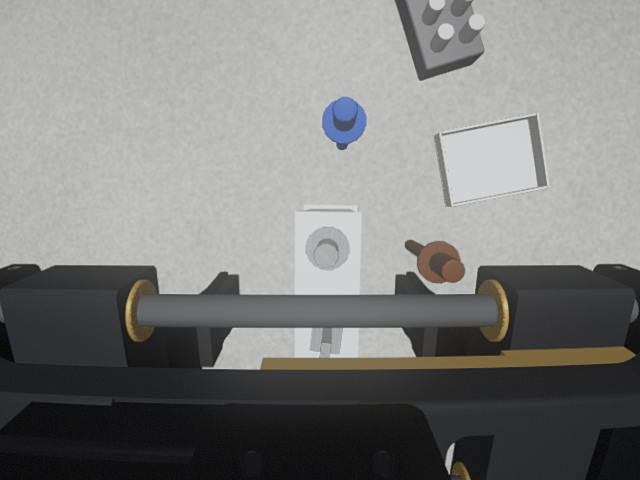

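View pics/side14.png

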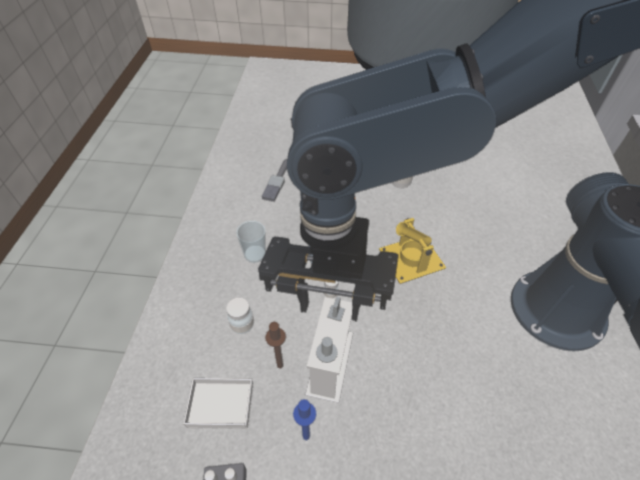

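```bash
python3 - <<'E'
from h import *
from scipy.spatial.transform import Rotation as Ro
o=get_obs();R=Ro.from_quat(o['tool_rot']).as_matrix();p=o['position'];s=load('side14')
im=cv2.resize(cv2.imread('pics/side14.png')[230:340,250:400],None,fx=5,fy=5,interpolation=cv2.INTER_CUBIC)
for z in (-.0363,.0363):
  for k in (0,10,20,30,40,50):
    q=((proj(s,p-R[:,1]*k/1000+R[:,2]*z)-[250,230])*5+2).astype(int);cv2.circle(im,(int(q[0]),int(q[1])),3,(0,255,0) if k%20==0 else (0,0,255),-1)
cv2.imwrite('pics/c25.png',im)
E
```

```text
(no output)
```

View pics/c25.png

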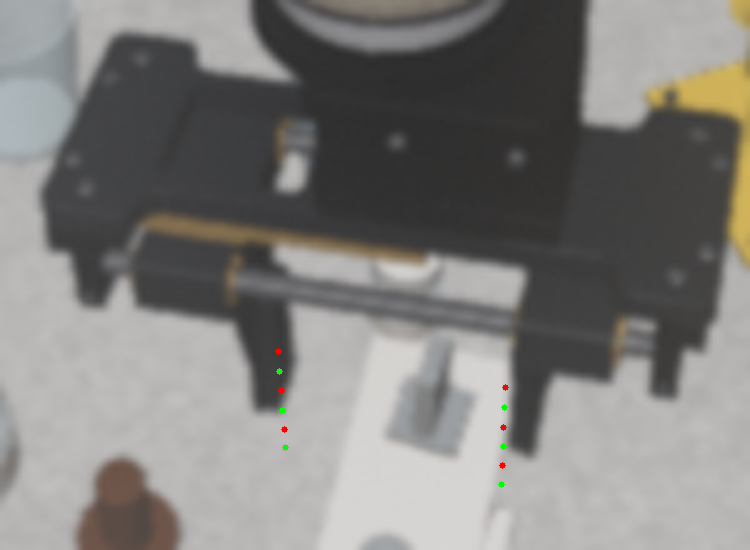

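Emit:
{"fn": "arm_command", "kwargs": {"plan": [[[0.1,0,-1.5],0],[[0.1,0,-3],0],[[0.1,0,-4],0],[[0.1,0,-4.6],0],[[0.1,0,-4.95],0]]}}

```text
time: 11.85
position: [0.5172, 0.2327, 0.1246]
tool_rot: [-0.45, 0.57, -0.483, 0.489]
ft_force: [-0.2, -0.8, 0.8]
grip_width: 0.0868
```

```bash
python3 - <<'E'
from h import *
o=get_obs();print(o['position'],o['ft_force'],o['grip_width'])
s=snap('side','side15');crop('side15',260,270,400,390,5,'c26');c=snap('wrist','w15')
E
```

```text
[0.51724343 0.23269867 0.12460417] [-0.17039469 -0.77903682  0.81665964] 0.08683201276211419
```

View pics/c26.png

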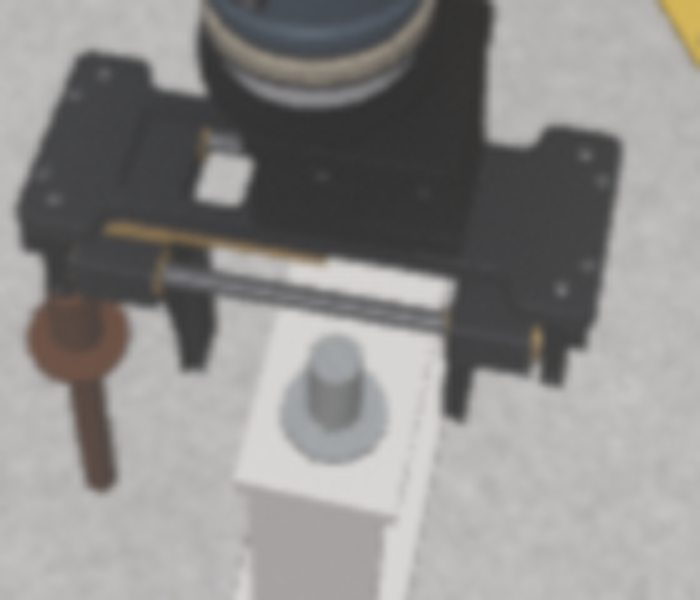

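View pics/w15.png

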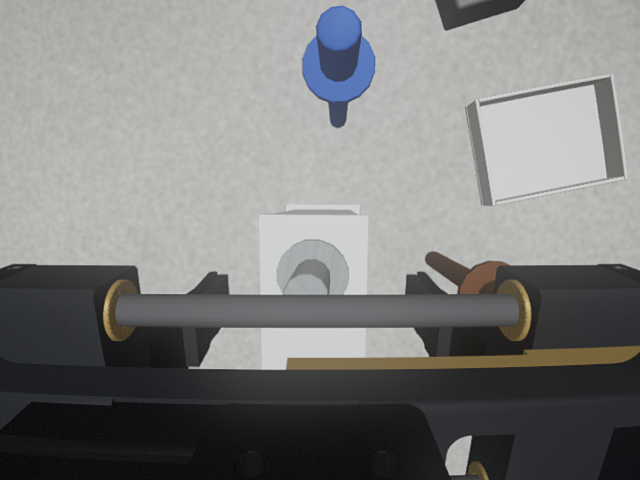

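```bash
python3 - <<'E'
from h import *
from scipy.spatial.transform import Rotation as Ro
o=get_obs();R=Ro.from_quat(o['tool_rot']).as_matrix();p=o['position'];print(R.round(3))
s=load('side15')
for k in (20,25,30): 
    q=p-R[:,1]*k/1000; print(k,q,(proj(s,q)-[260,270])*5)
for z in (.145,.15,.155,.16): print(z,onz(s,(325.,348.2),z))
c=load('w15')
# front-tip midpoint in wrist: inner tips (228,275),(407,275)
for z in (.145,.15,.155,.16): print(z,onz(c,(317.5,275),z))
E
```

```text
[[-0.116 -0.04   0.992]
 [-0.986  0.129 -0.11 ]
 [-0.123 -0.991 -0.054]]
20 [0.51845295 0.23063875 0.14525934] [324.01770528 394.11193365]
25 [0.51865337 0.22999567 0.15021376] [323.80607477 386.32721148]
30 [0.51885378 0.2293526  0.15516818] [323.59267351 378.47739441]
0.145 [0.51823341 0.22925521 0.145     ]
0.15 [0.51803896 0.23166624 0.15      ]
0.155 [0.5178445  0.23407727 0.155     ]
0.16 [0.51765005 0.23648829 0.16      ]
0.145 [0.51824589 0.23418934 0.145     ]
0.15 [0.51863554 0.23522759 0.15      ]
0.155 [0.51902519 0.23626583 0.155     ]
0.16 [0.51941484 0.23730408 0.16      ]
```

Emit:
{"fn": "arm_command", "kwargs": {"plan": [[[-0.15,0.2,0],0],[[-0.15,0.2,0],0]]}}

```text
time: 12.15
position: [0.5149, 0.24, 0.128]
tool_rot: [-0.449, 0.569, -0.484, 0.491]
ft_force: [-0.5, -0.3, 0.6]
grip_width: 0.0869
```

Emit:
{"fn": "arm_command", "kwargs": {"plan": [[[0,0,0],0],[[0,0,0],0],[[0,0,0],0],[[0,0,0],0],[[0,0,0],0]], "fingers": -1, "force": 25}}

```text
time: 12.65
position: [0.5148, 0.2396, 0.1271]
tool_rot: [-0.449, 0.569, -0.484, 0.491]
ft_force: [-0.1, 0.1, 0.6]
grip_width: 0.0551
```

Emit:
{"fn": "arm_command", "kwargs": {"plan": [[[0,0,0],0],[[0,0,0],0],[[0,0,0],0],[[0,0,0],0],[[0,0,0],0]]}}

```text
time: 13.15
position: [0.5148, 0.2396, 0.1272]
tool_rot: [-0.449, 0.569, -0.483, 0.491]
ft_force: [-0.2, 0.6, 0.4]
grip_width: 0.0193
```

Emit:
{"fn": "arm_command", "kwargs": {"plan": [[[0,0,0],0],[[0,0,0],0]]}}

```text
time: 13.35
position: [0.5148, 0.2396, 0.1272]
tool_rot: [-0.449, 0.569, -0.484, 0.491]
ft_force: [-0.6, 0.5, 1.5]
grip_width: 0.0194
```

```bash
python3 - <<'E'
from h import *
o=get_obs();print(o['position'],o['ft_force'],o['moment'],o['grip_width'])
s=snap('side','side16');crop('side16',260,270,400,390,5,'c27')
E
```

```text
[0.51481676 0.23963367 0.12717299] [-0.57273973  0.48385598  1.50525554] [-0.17445895  0.11957214 -0.01855752] 0.019409079457481958
```

View pics/c27.png

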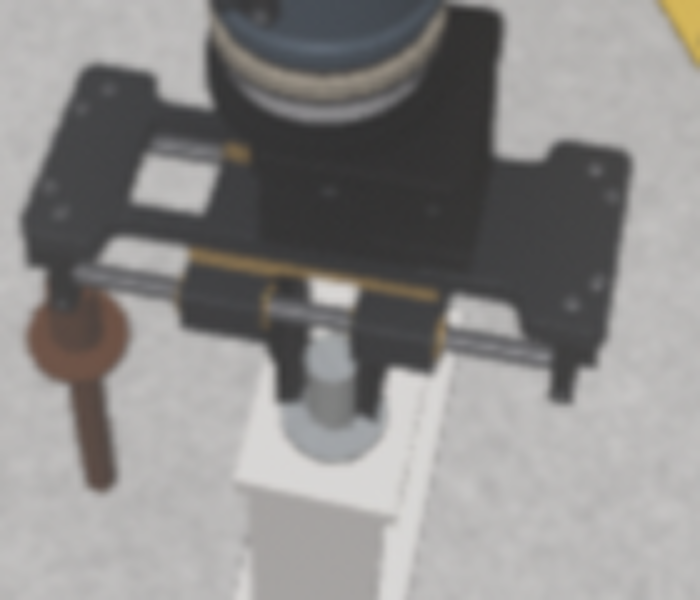

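Emit:
{"fn": "arm_command", "kwargs": {"plan": [[[0,0,0.5],0],[[0,0,1.5],0],[[0,0,3],0],[[0,0,4.5],0],[[0,0,6],0]], "force": 40}}

```text
time: 13.9
position: [0.5145, 0.2394, 0.2789]
tool_rot: [-0.449, 0.569, -0.484, 0.491]
ft_force: [0.6, 0.6, -2.6]
grip_width: 0.0191
```

Emit:
{"fn": "arm_command", "kwargs": {"plan": [[[0,0,1.2],0],[[0,0,1.9],0],[[0,0,1.9],0]]}}

```text
time: 14.2
position: [0.5164, 0.2399, 0.3282]
tool_rot: [-0.447, 0.568, -0.485, 0.493]
ft_force: [0.1, 0.4, -1.3]
grip_width: 0.0188
```

```bash
python3 - <<'E'
from h import *
from scipy.spatial.transform import Rotation as Ro
o=get_obs();print(o['position'],o['ft_force'],o['grip_width'],o['q'],Ro.from_quat(o['tool_rot']).as_matrix().round(3))
s=snap('side','side17');t=snap('top','top17');crop('side17',250,230,430,380,4,'c28')
E
```

```text
[0.51636552 0.23989584 0.32818732] [ 0.14262252  0.35705291 -1.32553428] 0.018760652666042366 [0.15655466 0.30920587 1.40504476 0.13519698 1.4369817  0.2506317 ] [[-0.114 -0.029  0.993]
 [-0.985  0.131 -0.11 ]
 [-0.127 -0.991 -0.044]]
```

View pics/c28.png

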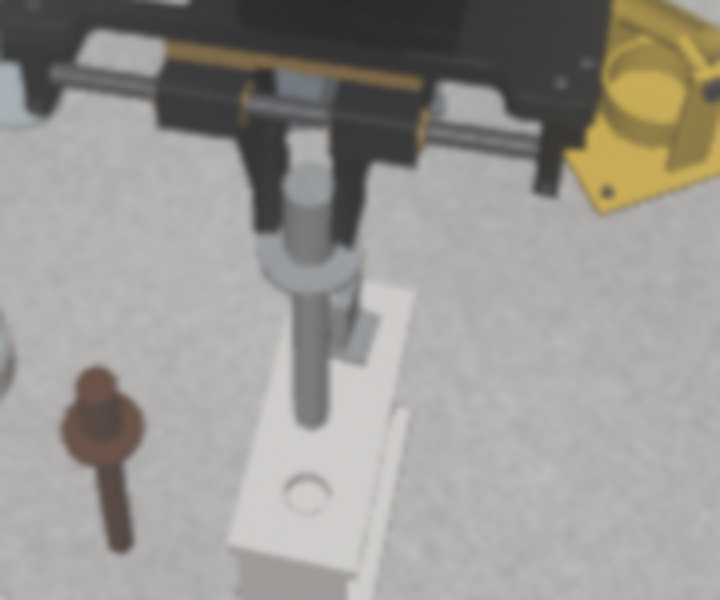

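View pics/top17.png

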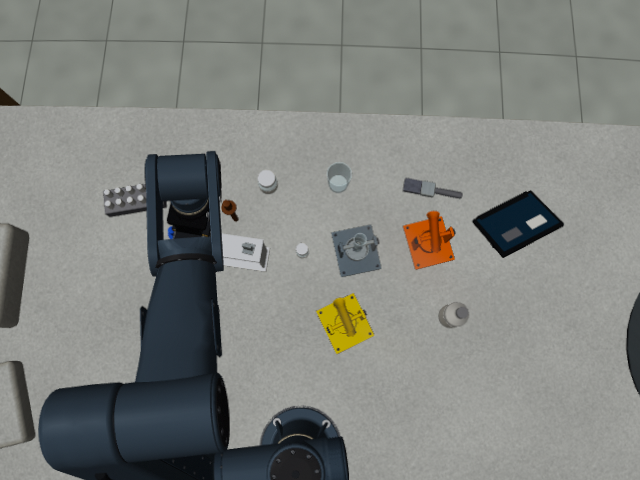

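```bash
python3 - <<'E'
from h import *
s=load('side17')
f=lambda p:(p[0]/4+250-.4,p[1]/4+230-.4)
print('top',onz(s,f((308,183)),.382),'flange',onz(s,f((311,262)),.338),'tip',onz(s,f((311,418)),.209))
for z in (.382,.336,.209): print((proj(s,[.5165,.2335,z])-[250,230])*4)
E
```

```text
top [0.51831703 0.23287535 0.382     ] flange [0.51609172 0.23751679 0.338     ] tip [0.5144485  0.23380447 0.209     ]
[311.33675094 183.32108098]
[309.31152778 254.09590161]
[304.70772806 415.27332754]
```

Emit:
{"fn": "arm_command", "kwargs": {"plan": [[[0,-0.5,0],0],[[0.1,-1.5,0],0],[[0.2,-3,0],0],[[0.3,-4.5,0],0],[[0.4,-6,0],0]]}}

```text
time: 14.8
position: [0.5236, 0.0876, 0.3228]
tool_rot: [-0.45, 0.57, -0.483, 0.49]
ft_force: [1.0, 0.4, -1.7]
grip_width: 0.019
```

Emit:
{"fn": "arm_command", "kwargs": {"plan": [[[0.1,-1.5,0],0],[[0.2,-3,0],0],[[0.3,-4.5,0],0],[[0.4,-6,0],0],[[0.4,-7,0],0]]}}

```text
time: 15.3
position: [0.5337, -0.0887, 0.3226]
tool_rot: [-0.449, 0.57, -0.483, 0.489]
ft_force: [-0.4, 0.5, -1.0]
grip_width: 0.019
```

Emit:
{"fn": "arm_command", "kwargs": {"plan": [[[0,-0.8,0],0],[[0,-1.3,0],0],[[0,-1.7,0],0],[[0,-1.7,0],0]]}}

```text
time: 15.7
position: [0.5345, -0.1289, 0.3238]
tool_rot: [-0.449, 0.57, -0.483, 0.49]
ft_force: [-0.2, 0.4, -0.8]
grip_width: 0.0188
```

```bash
python3 - <<'E'
from h import *
o=get_obs();print(o['position'],o['ft_force'],o['grip_width'],o['q'])
s=snap('side','side18');t=snap('top','top18');crop('side18',270,130,400,250,6,'c29');crop('top18',310,190,420,290,6,'c30');snap('wrist','w18')
for X in ([.535,-.133,.336],[.535,-.133,.209],[.535,-.133,.16]): print((proj(s,X)-[270,130])*6,(proj(t,X)-[310,190])*6,proj(load('w18'),X))
E
```

```text
[ 0.53445624 -0.12885652  0.32380007] [-0.20807677  0.3910898  -0.81959726] 0.018834491267367623 [-0.50099905  0.33215605  1.38261608  0.09630351  1.52270283 -0.39561125]
[399.09273561  57.68601075] [331.37118404 199.51334449] [318.6091359  284.15944971]
[388.25782017 334.39106843] [306.46182121 270.72443623] [325.13217428 251.78302833]
[384.64393655 426.88499988] [298.00483927 294.88705712] [326.46211076 245.17515955]
```

View pics/c29.png

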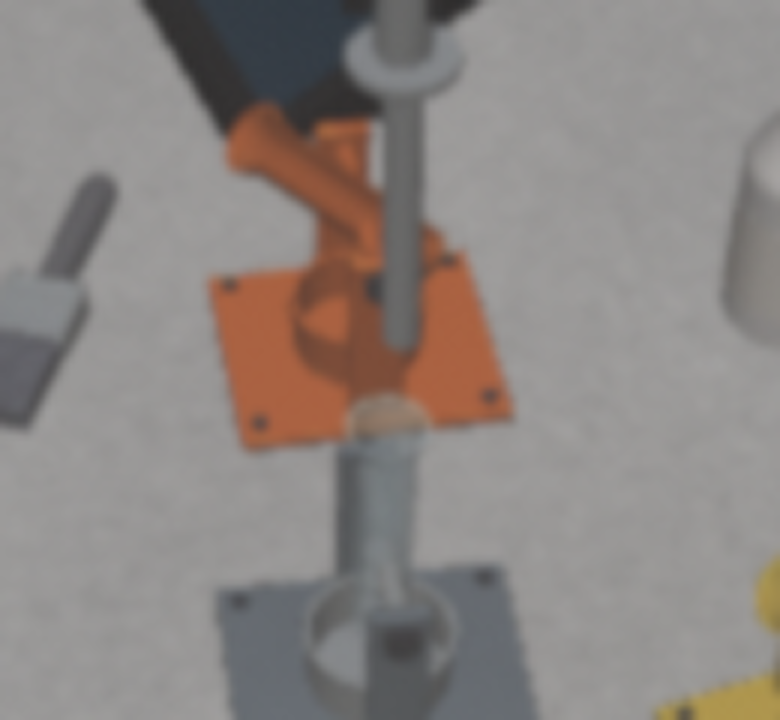

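View pics/c30.png

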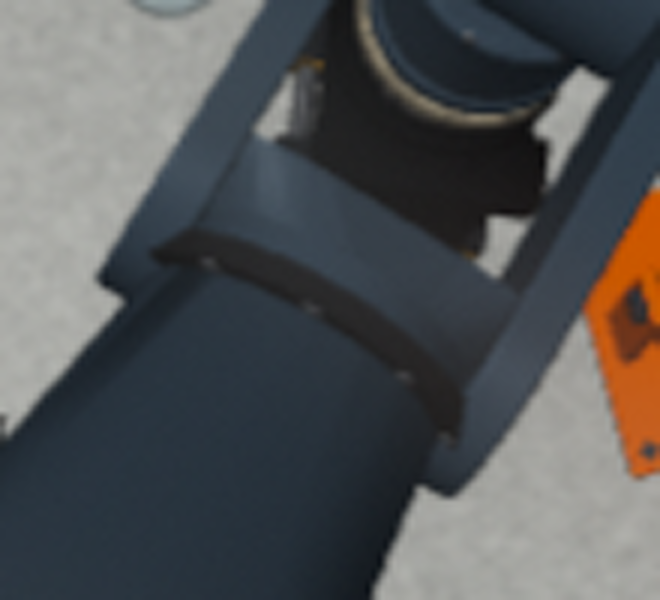

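View pics/w18.png

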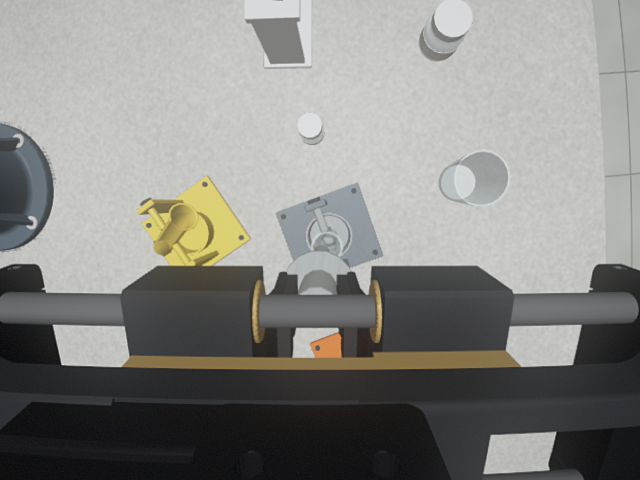

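```bash
python3 - <<'E'
from h import *
s=load('side18');f=lambda p:(p[0]/6+270-.4,p[1]/6+130-.4)
for z in (.2026,.2046,.2066): print('tip',onz(s,f((401,342)),z))
print('flange bottom',onz(s,f((403,64)),.3336))
print('rim',onz(s,f((387,427)),.160))
im=cv2.imread('pics/w18.png')[180:300,270:380];cv2.imwrite('pics/c31.png',cv2.resize(im,None,fx=5,fy=5,interpolation=cv2.INTER_CUBIC))
E
```

```text
tip [ 0.53130579 -0.1373817   0.2026    ]
tip [ 0.53118383 -0.13527927  0.2046    ]
tip [ 0.53106186 -0.13317684  0.2066    ]
flange bottom [ 0.53450773 -0.13407363  0.3336    ]
rim [ 0.53512996 -0.13423254  0.16      ]
```

View pics/c31.png

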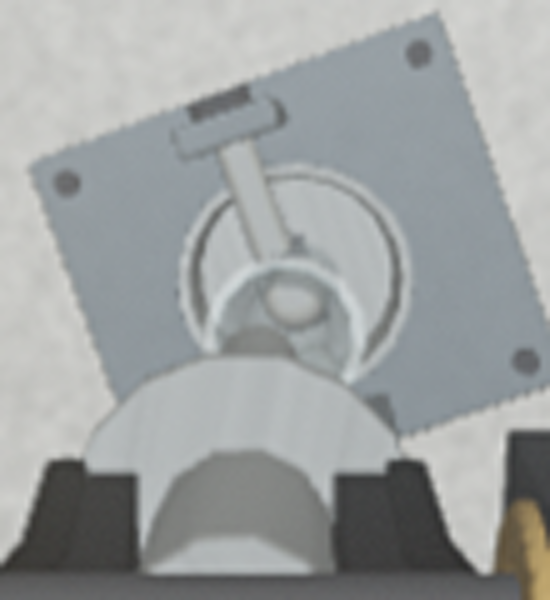

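```bash
python3 - <<'E'
from h import *
c=load('w18');f=lambda p:(p[0]/5+270-.4,p[1]/5+180-.4)
print('tip front edge',onz(c,f((258,328)),.2066),onz(c,f((258,328)),.2046))
print('rim top edge',onz(c,f((287,262)),.16),'rim left',onz(c,f((208,340)),.16),'right',onz(c,f((366,345)),.16))
E
```

```text
tip front edge [ 0.53194326 -0.12688713  0.2066    ] [ 0.53183764 -0.1271263   0.2046    ]
rim top edge [ 0.53702829 -0.11922071  0.16      ] rim left [ 0.51869652 -0.13391898  0.16      ] right [ 0.55171194 -0.13836613  0.16      ]
```

Emit:
{"fn": "arm_command", "kwargs": {"plan": [[[0.15,0,0],0],[[0.15,0,-0.6],0],[[0.15,0,-1.2],0],[[0.15,0,-1.7],0],[[0.15,0,-1.7],0]]}}

```text
time: 16.35
position: [0.5375, -0.1267, 0.2802]
tool_rot: [-0.45, 0.57, -0.482, 0.49]
ft_force: [0.8, 0.0, -1.8]
grip_width: 0.0191
```

```bash
python3 - <<'E'
from h import *
o=get_obs();print(o['position'],o['ft_force'],o['grip_width'])
s=snap('side','side19');crop('side19',270,130,400,250,6,'c32');snap('wrist','w19')
im=cv2.imread('pics/w19.png')[180:300,270:380];cv2.imwrite('pics/c33.png',cv2.resize(im,None,fx=5,fy=5,interpolation=cv2.INTER_CUBIC))
E
```

```text
[ 0.53745544 -0.12672152  0.28023264] [ 0.81277403  0.04840952 -1.76858665] 0.01905962868841598
```

View pics/c32.png

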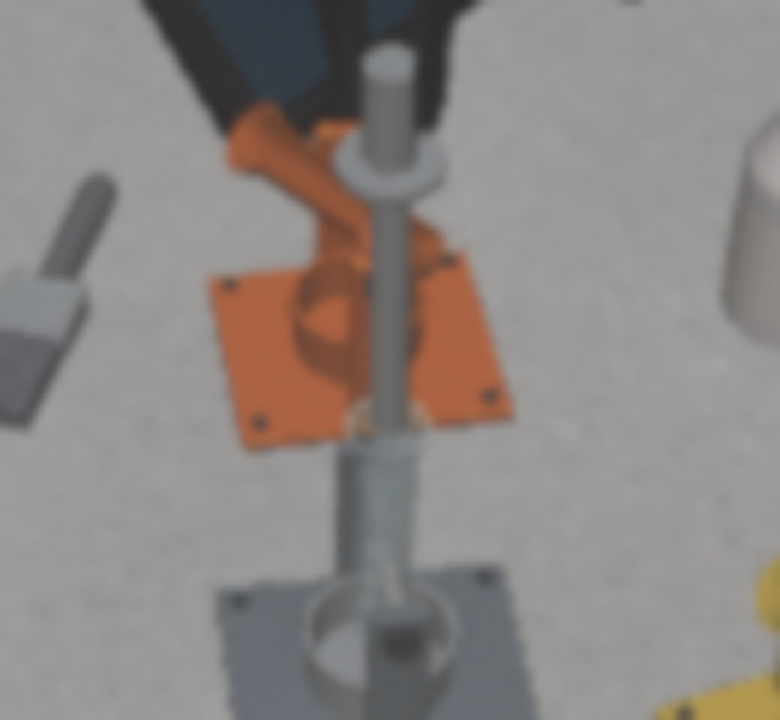

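View pics/c33.png

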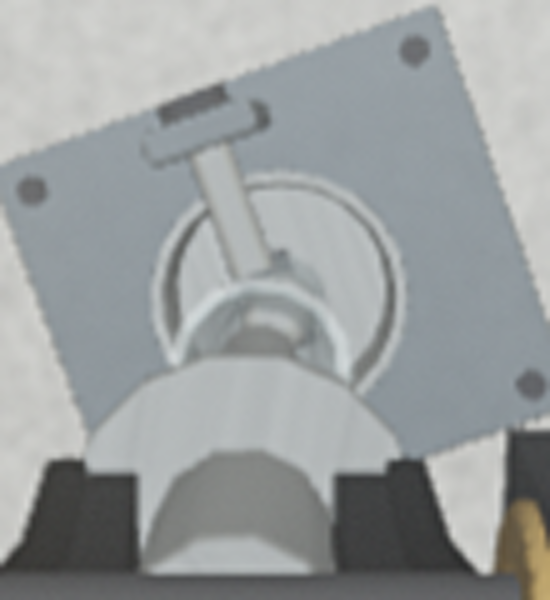

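Emit:
{"fn": "arm_command", "kwargs": {"plan": [[[0,0,-0.4],0],[[-0.02,0,-0.8],0],[[-0.03,0,-1.2],0],[[-0.03,0,-1.2],0]]}}

```text
time: 16.85
position: [0.5366, -0.1274, 0.2501]
tool_rot: [-0.449, 0.57, -0.482, 0.49]
ft_force: [-0.3, 1.0, -1.2]
grip_width: 0.0192
```

```bash
python3 - <<'E'
from h import *
o=get_obs();print(o['position'],o['ft_force'],o['grip_width'])
s=snap('side','side20');crop('side20',270,130,400,250,6,'c34')
E
```

```text
[ 0.53659238 -0.12741295  0.25010882] [-0.25038597  0.96611074 -1.24542998] 0.01920033868456719
```

View pics/c34.png

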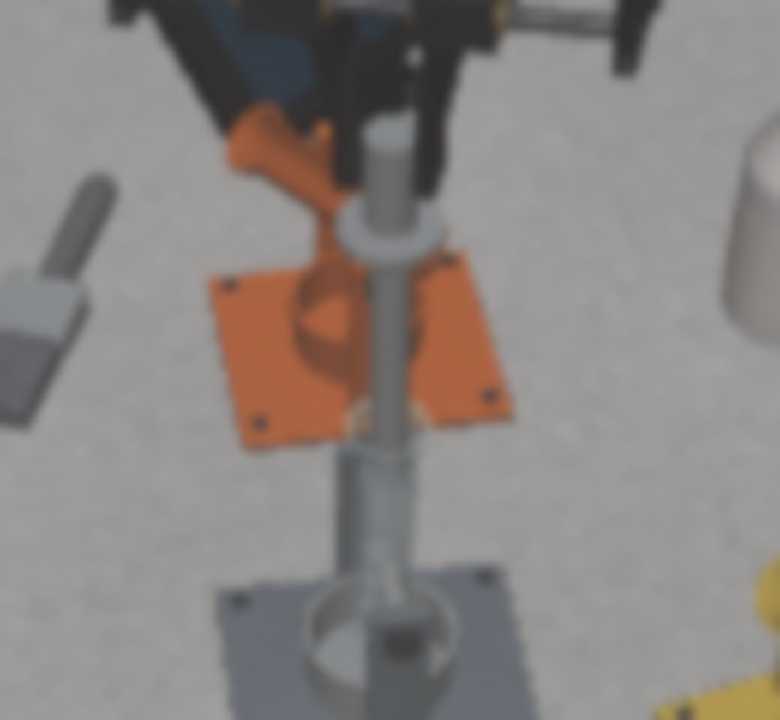

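Emit:
{"fn": "arm_command", "kwargs": {"plan": [[[-0.02,0,-0.3],0],[[-0.03,0,-0.6],0],[[-0.04,0,-0.9],0],[[-0.04,0,-0.9],0]]}}

```text
time: 17.3
position: [0.5361, -0.1276, 0.2282]
tool_rot: [-0.449, 0.57, -0.483, 0.49]
ft_force: [0.1, -0.3, -1.6]
grip_width: 0.0194
```

```bash
python3 - <<'E'
from h import *
o=get_obs();print(o['position'],o['ft_force'],o['moment'],o['grip_width'])
s=snap('side','side21');crop('side21',300,170,380,270,6,'c35');snap('wrist','w21')
im=cv2.imread('pics/w21.png')[180:300,270:380];cv2.imwrite('pics/c36.png',cv2.resize(im,None,fx=5,fy=5,interpolation=cv2.INTER_CUBIC))
E
```

```text
[ 0.53605355 -0.12760956  0.22820982] [ 0.0617141  -0.32154716 -1.63276358] [-0.24573536 -0.00223837  0.00761638] 0.019382841447838858
```

View pics/c35.png

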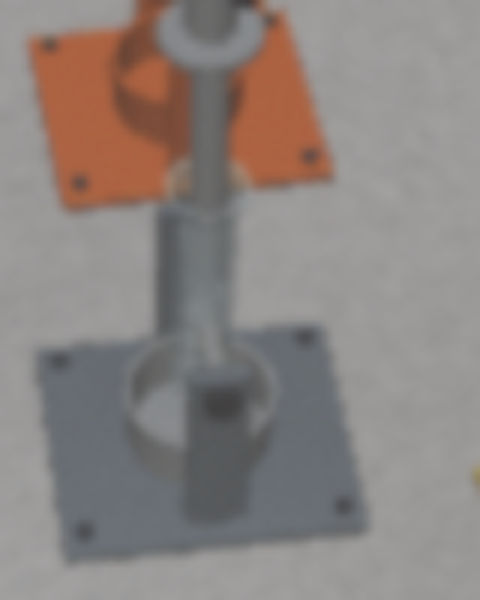

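View pics/c36.png

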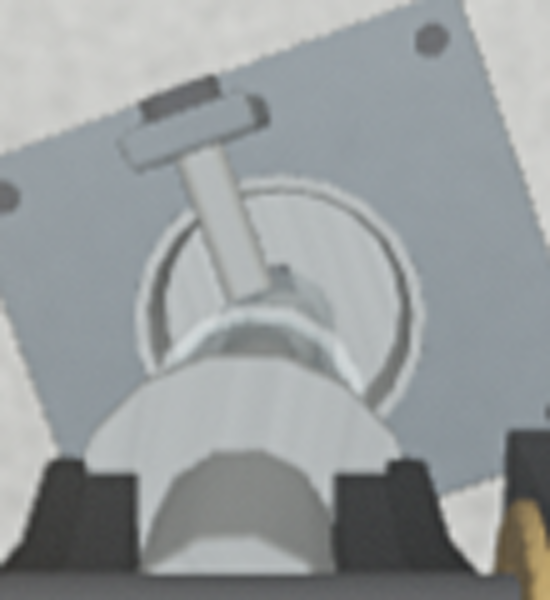

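Emit:
{"fn": "arm_command", "kwargs": {"plan": [[[-0.01,0,-0.25],0],[[-0.02,0,-0.5],0],[[-0.02,0,-0.75],0]], "force": 50}}

```text
time: 17.7
position: [0.5362, -0.1279, 0.2105]
tool_rot: [-0.449, 0.569, -0.484, 0.491]
ft_force: [-0.2, 0.0, 2.1]
grip_width: 0.0189
```

Emit:
{"fn": "arm_command", "kwargs": {"plan": [[[-0.01,0,-0.25],0],[[-0.02,0,-0.5],0]]}}

```text
time: 17.9
position: [0.5367, -0.1282, 0.199]
tool_rot: [-0.448, 0.568, -0.484, 0.491]
ft_force: [0.3, 0.0, 4.9]
grip_width: 0.019
```

Emit:
{"fn": "arm_command", "kwargs": {"plan": [[[-0.01,0,-0.25],0],[[-0.02,0,-0.5],0],[[-0.02,0,-0.75],0]]}}

```text
time: 18.2
position: [0.537, -0.1283, 0.1814]
tool_rot: [-0.448, 0.568, -0.485, 0.492]
ft_force: [-0.7, 0.4, 19.9]
grip_width: 0.0184
```

Emit:
{"fn": "arm_command", "kwargs": {"plan": [[[-0.01,0,-0.25],0],[[-0.02,0,-0.5],0]]}}

```text
time: 18.4
position: [0.5359, -0.1281, 0.1677]
tool_rot: [-0.448, 0.568, -0.484, 0.491]
ft_force: [0.8, -1.2, 0.3]
grip_width: 0.0186
```

```bash
python3 - <<'E'
from h import *
o=get_obs();print(o['position'],o['ft_force'],o['moment'],o['grip_width'])
s=snap('side','side22');crop('side22',270,150,400,270,6,'c37')
E
```

```text
[ 0.53591192 -0.12811581  0.16771239] [ 0.80150677 -1.1578267   0.27014073] [-0.20711318 -0.05821419 -0.02074575] 0.018601984787232517
```

View pics/c37.png

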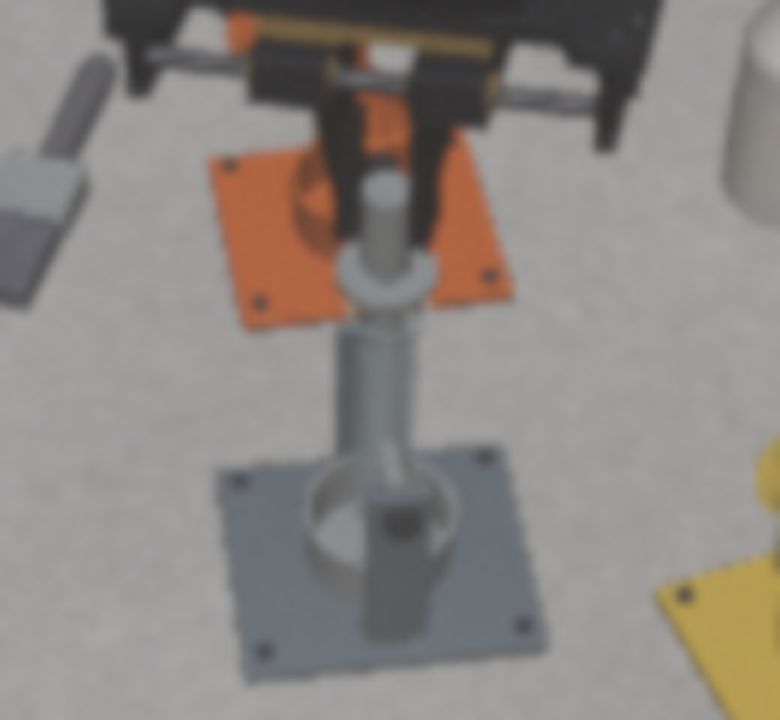

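Emit:
{"fn": "arm_command", "kwargs": {"plan": [[[0,0,-0.2],0],[[-0.01,0,-0.4],0],[[-0.02,0,-0.6],0]]}}

```text
time: 18.75
position: [0.535, -0.1283, 0.1522]
tool_rot: [-0.449, 0.569, -0.484, 0.491]
ft_force: [0.8, 0.7, 2.8]
grip_width: 0.0189
```

Emit:
{"fn": "arm_command", "kwargs": {"plan": [[[0,0,-0.2],0],[[0,0,-0.2],0]]}}

```text
time: 18.95
position: [0.5368, -0.1281, 0.1512]
tool_rot: [-0.447, 0.568, -0.485, 0.492]
ft_force: [-1.8, 3.0, 24.2]
grip_width: 0.0189
```

```bash
python3 - <<'E'
from h import *
o=get_obs();print(o['position'],o['ft_force'],o['moment'],o['grip_width'])
s=snap('side','side23');crop('side23',270,150,400,270,6,'c38')
E
```

```text
[ 0.53683287 -0.12811171  0.15124072] [-1.83695118  3.04356247 24.22263339] [0.6763706  0.43881227 0.10345209] 0.01886553062973715
```

View pics/c38.png

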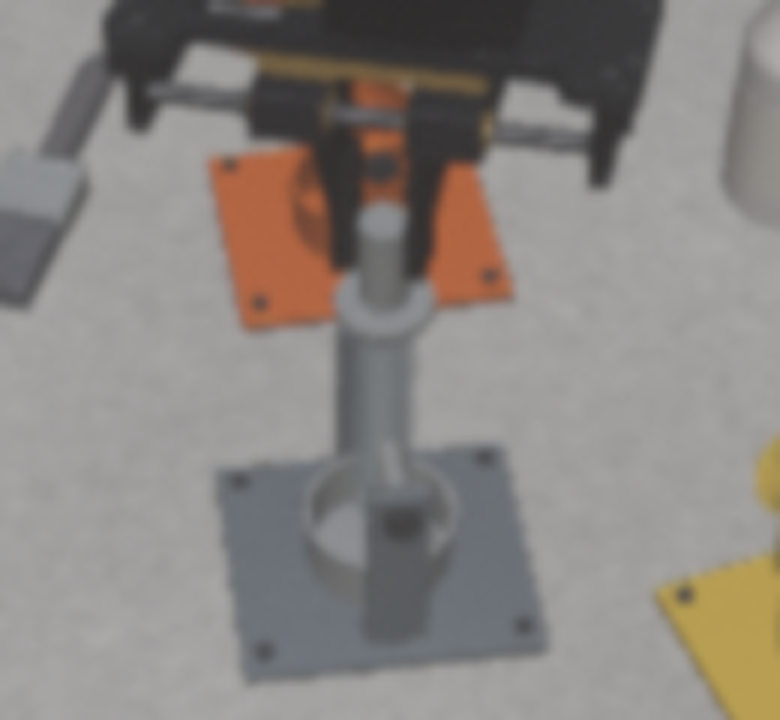

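Emit:
{"fn": "arm_command", "kwargs": {"plan": [[[0,0,0.15],0],[[0,0,0.15],0],[[0,0,0.15],0],[[0,0,0.15],0],[[0,0,0.15],0]], "fingers": 0.6}}

```text
time: 19.5
position: [0.5336, -0.1277, 0.1499]
tool_rot: [-0.449, 0.57, -0.483, 0.49]
ft_force: [0.3, 0.6, 0.3]
grip_width: 0.0508
```

Emit:
{"fn": "arm_command", "kwargs": {"plan": [[[0,0,0],0],[[0,0,0],0],[[0,0,0],0],[[0,0,0],0]]}}

```text
time: 19.9
position: [0.5343, -0.1279, 0.1508]
tool_rot: [-0.449, 0.569, -0.484, 0.491]
ft_force: [-0.4, -0.3, -0.2]
grip_width: 0.0687
```

```bash
python3 - <<'E'
from h import *
o=get_obs();print(o['position'],o['ft_force'],o['moment'],o['grip_width'])
s=snap('side','side24');crop('side24',270,150,400,270,6,'c39')
E
```

```text
[ 0.53427259 -0.12794821  0.15079389] [-0.36448768 -0.28643833 -0.17714169] [-0.13119243  0.05383847 -0.01535561] 0.0686648047616927
```

View pics/c39.png

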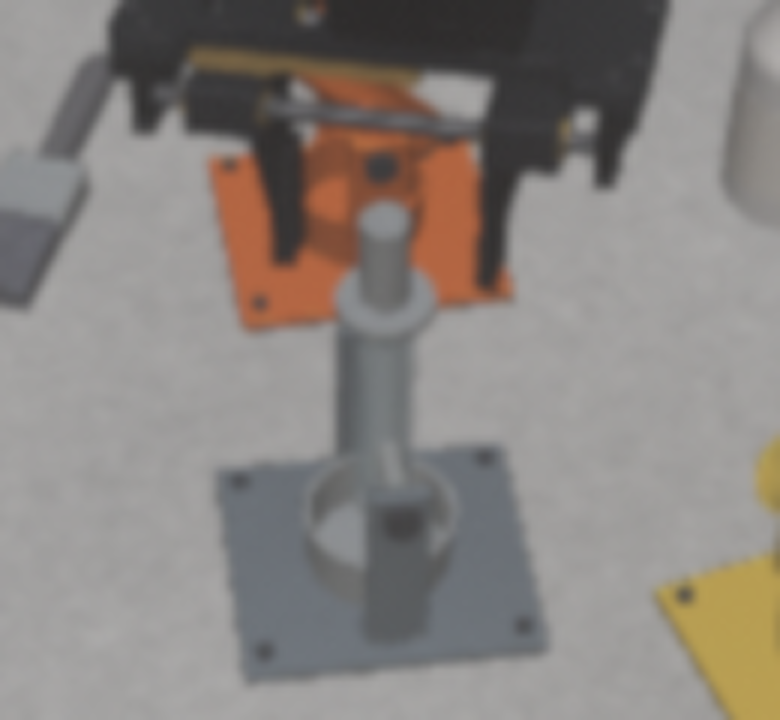

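Emit:
{"fn": "arm_command", "kwargs": {"plan": [[[0,0,0.8],0],[[0,0,2],0],[[0,0,3.5],0],[[0,0,5],0],[[0,0,6],0]]}}

```text
time: 20.45
position: [0.5351, -0.1283, 0.3037]
tool_rot: [-0.448, 0.568, -0.485, 0.491]
ft_force: [0.2, 0.2, -0.5]
grip_width: 0.0699
```

Emit:
{"fn": "arm_command", "kwargs": {"plan": [[[0,1.5,0],0],[[0,3,0],0],[[0,4.5,0],0],[[0,6,0],0],[[0,6,0],0]]}}

```text
time: 20.95
position: [0.5332, 0.0263, 0.3011]
tool_rot: [-0.45, 0.569, -0.482, 0.492]
ft_force: [-0.1, -0.8, 0.3]
grip_width: 0.0697
```

```bash
python3 - <<'E'
from h import *
o=get_obs();print(o['position'],o['ft_force'],o['joint_velocities'].round(3),o['q'])
s=snap('side','side25');t=snap('top','top25');w=snap('wrist','w25');crop('side25',285,170,385,270,6,'c40');crop('top25',310,200,410,290,6,'c41')
np.set_printoptions(precision=1,suppress=True)
for z in (.206,.165,.16,.02): print(z,(proj(s,[.535,-.1335,z])-[285,170])*6,(proj(t,[.535,-.1335,z])-[310,200])*6,proj(w,[.535,-.1335,z]))
E
```

```text
[0.5331785  0.02634892 0.3011135 ] [-0.08789981 -0.80402456  0.2992705 ] [-0.061  0.012 -0.02  -0.065 -0.015 -0.042] [-0.23828579  0.30631905  1.48395064  0.12054488  1.4201846  -0.15238363]
0.206 [298.1  99.3] [307.1 212.3] [341.7 415.5]
0.165 [295.1 176.8] [300.  232.5] [341.  391.9]
0.16 [294.8 186. ] [299.2 234.9] [340.9 389.4]
0.02 [285.8 416.1] [277.8 295.8] [339.3 338.1]
```

View pics/c40.png

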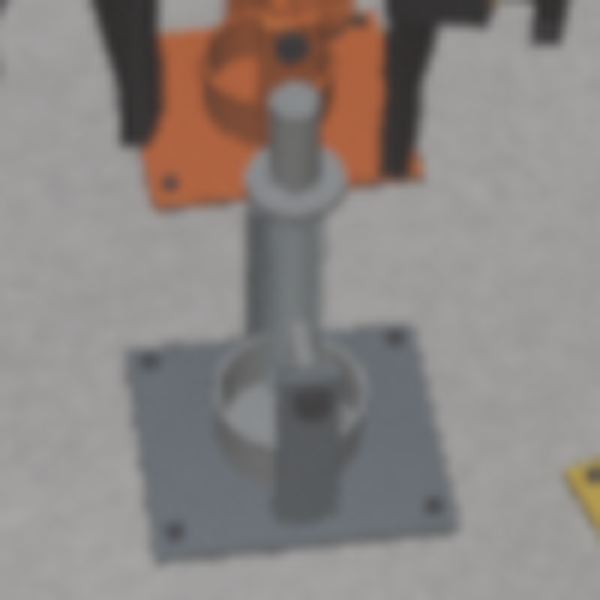

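View pics/c41.png

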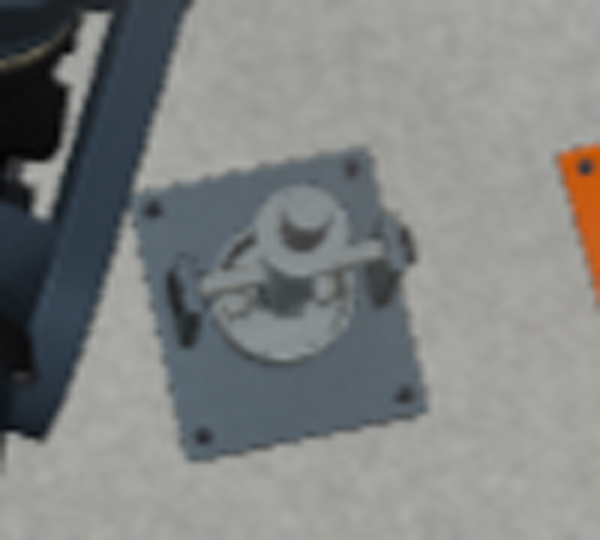

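View pics/top25.png

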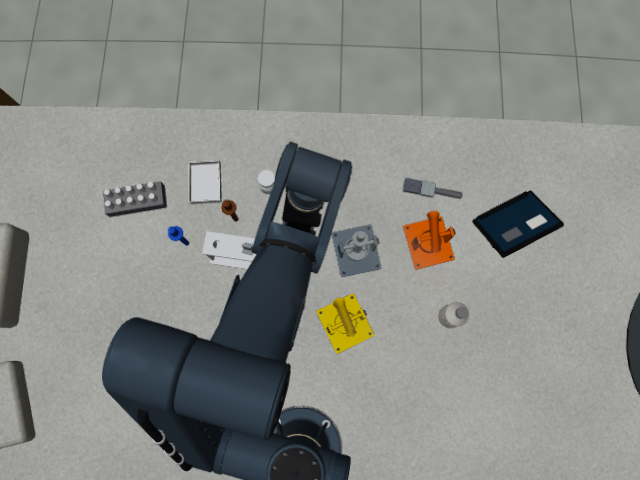

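```bash
python3 - <<'E'
from h import *
im=cv2.imread('pics/top25.png')[235:262,340:375];im=np.clip((im.astype(float)-90)*1.8,0,255).astype(np.uint8);cv2.imwrite('pics/c42.png',cv2.resize(im,None,fx=18,fy=18,interpolation=cv2.INTER_CUBIC))
E
```

```text
(no output)
```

View pics/c42.png

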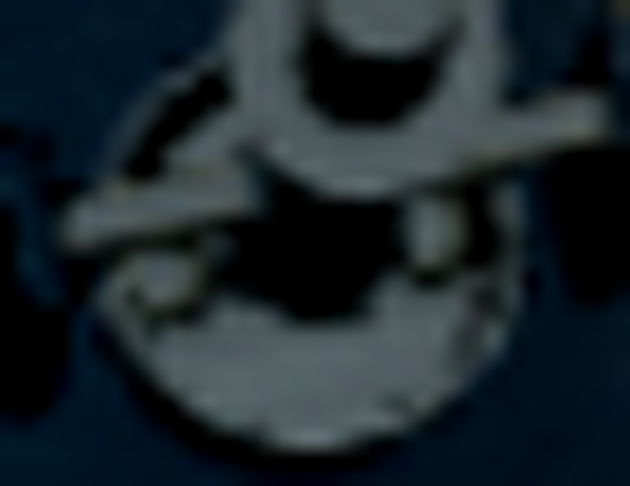

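View pics/w25.png

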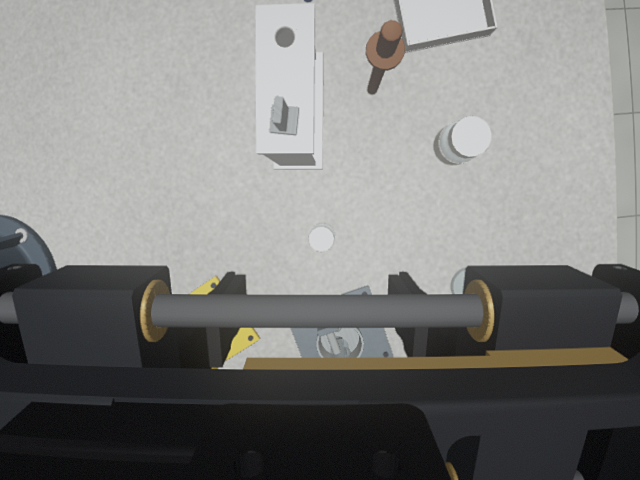

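Emit:
{"fn": "arm_command", "kwargs": {"plan": [[[1.5,0,0],0],[[3,0,0],0],[[4.4,-1,0],0],[[4.6,-2.5,0],0],[[4.6,-4,0],0]]}}

```text
time: 21.6
position: [0.6505, -0.0808, 0.2997]
tool_rot: [-0.449, 0.569, -0.484, 0.49]
ft_force: [0.3, -0.4, -0.7]
grip_width: 0.0696
```

Emit:
{"fn": "arm_command", "kwargs": {"plan": [[[0,-1.2,0],0],[[0,-1.6,0],0],[[0,-1.6,0],0]]}}

```text
time: 21.9
position: [0.6491, -0.1206, 0.3003]
tool_rot: [-0.448, 0.57, -0.484, 0.49]
ft_force: [-0.6, 0.5, 0.2]
grip_width: 0.0694
```

```bash
python3 - <<'E'
from h import *
w=snap('wrist','w26');p=proj(w,[.535,-.1335,.03]);print(p,get_obs()['position'])
u,v=int(p[0]),int(p[1]);u0,v0=max(0,u-60),max(0,v-60);crop('w26',u0,v0,u0+120,v0+110,5,'c43')
E
```

```text
[246.28766917 249.4534253 ] [ 0.64902204 -0.11870767  0.30050101]
```

View pics/c43.png

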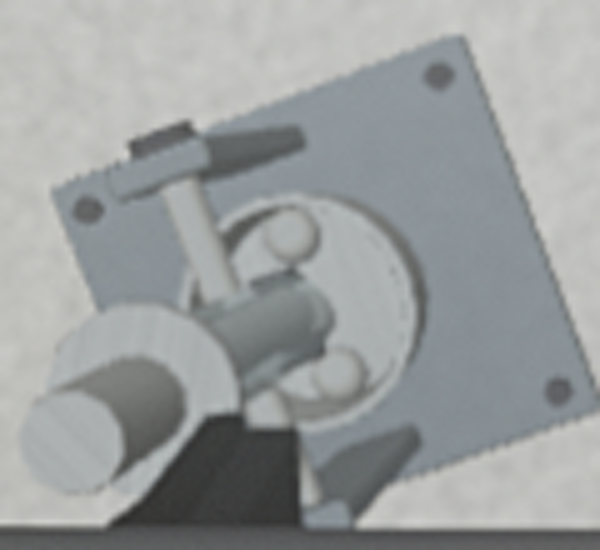

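Emit:
{"fn": "arm_command", "kwargs": {"plan": [[[1.5,-0.5,0],0],[[3,-1,0],0],[[4,-1.5,0],0],[[4,-1.5,0],0]]}}

```text
time: 22.35
position: [0.7515, -0.1549, 0.2987]
tool_rot: [-0.449, 0.569, -0.483, 0.491]
ft_force: [-0.0, -0.3, -0.9]
grip_width: 0.0695
```

```bash
python3 - <<'E'
from h import *
w=snap('wrist','w27');p=proj(w,[.535,-.1335,.02]);print(p,get_obs()['position'])
u,v=int(p[0]),int(p[1]);u0,v0=max(0,u-50),max(0,v-55);crop('w27',u0,v0,u0+110,v0+100,6,'c44')
q=lambda X:(proj(w,X)-[u0,v0])*6
print('under tip ball',q([.535,-.1335,.02]),'tip',q([.535,-.1335,.033]),'outlet',q([.535,-.1335,.045]))
w2=load('w26')
E
```

```text
[174.28216828 231.59930179] [ 0.74992554 -0.15401617  0.29926436]
under tip ball [301.69300967 333.59581074] tip [276.48282701 338.44620391] outlet [252.03239044 343.15508274]
```

View pics/c44.png

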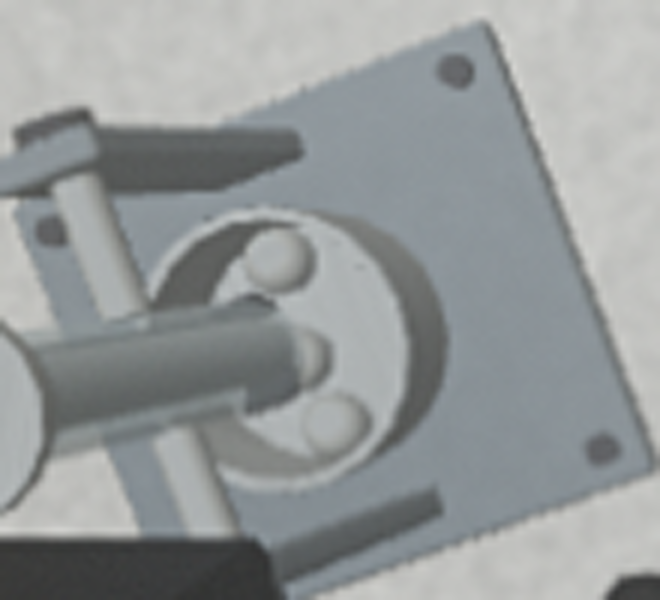

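View pics/w27.png

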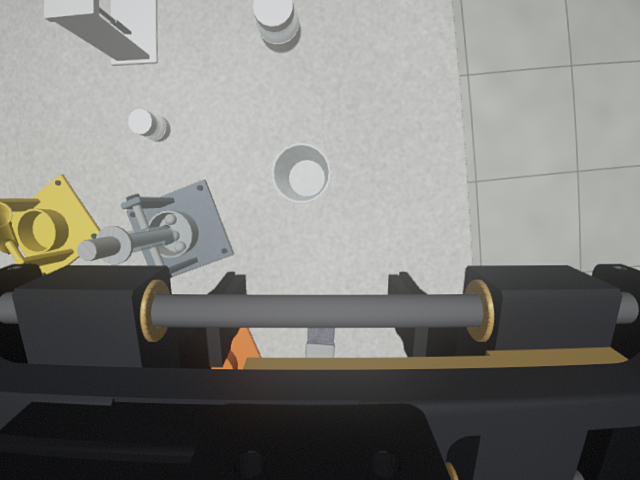

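All three balls are on the dish floor (crop pixels (280,260), (312,355) and (335,425)), and the flange is on the rim. I'm handing the job in.

```bash
python3 - <<'E'
from h import *
o=get_obs();print(o['time'],o['joint_velocities'].round(3),o['ft_force'])
hand_in()
E
```

```text
22.4 [ 0.003 -0.044  0.051  0.004  0.01   0.   ] [-0.37611374  0.35953657  0.44552853]
the job is handed in; nothing more can be done
```

I tipped the tube upright with shut fingers, took the grey push rod from the rack and pushed it down the tube. It stopped at about 24 N with the flange on the rim. I then let go, backed the arm off and handed in at 22.4 s.

**Last checks:** the side and top pictures show the tube upright and the rod standing in it with its flange seated. A wrist picture from the stand's +x side shows all three balls on the dish floor. The bystanders in view looked unmoved, and the force reading at the end was only noise, so the arm was touching nothing.

**What went wrong or disagreed:**
- **Finger length:** the fingertips turned out to be about 25–30 mm shorter than the reported TCP. My first push passed over the tube, and the second went into its mouth and moved it only slightly. A lower push then tipped it.
- **Wrist joint limit:** one turn ran the last joint to its limit. It read -2.854, against a stated range of -2.85. No error was reported, but I can't tell whether that counts as passing the range.
- **Tilted tool:** that turn also left the tool tilted about 0.13 rad for the rest of the job. The rod itself hung within about 0.03 rad of vertical.

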